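# Press a pellet die home in locking bench pliers and release it

## Task

Set the steel die upright into the nest between the jaws of the bench pliers, with its plunger towards the moving jaw, and let go of it. Squeeze the moving handle towards the fixed one until it goes over centre and stays locked by itself, pressing the plunger in, and take the fingers off it. Then pull the release lever so that the pliers spring open, and leave the pressed die in the nest; feel for the stops of handle and lever and do not force them, and do not disturb the other things.

Things in the scene. Friction and masses are not known exactly. Their poses are not given: they have to be found in the camera images.
- press: Bench pliers lying flat on a grey base plate 150 x 118 x 10 mm, fixed to the worktop. Origin on the worktop; x runs along the pliers towards the jaws, +y is the side of the moving handle and moving jaw, z up. The steel handles, bars 12 mm wide and 16 mm high (z 47 to 63 mm), point to -x, end at x = -128 mm and overhang the base plate: only worktop below
- handle: The moving handle with its hinge as origin, at (-30, +14, 55) mm in the frame of press. It swings in the horizontal plane about this hinge
- handle_turn (a joint): Angle of the moving handle: 0 open (it springs there). The adjusting screw is set differently each time: dead centre lies somewhere from 0.155 to 0.285 rad and the hard stop, where the handle stays locked by itself, 0.04 rad beyond it; short of dead centre it springs back open. Takes 4 to 13 N at handle_grip, dropping at dead centre. Over 35 N of finger force spoils it
- handle_grip (a point): Point on the middle line of the moving handle, 82 mm from its hinge, moving with it: in the frame of press about (-109, +35, 55) mm open, y from +19 to +9 mm locked. Outer face 6 mm beyond it in press +y. Outside width over both handles here: 61 mm open, 35 to 45 mm locked
- fixed_grip (a point): Point on the middle line of the fixed handle, opposite handle_grip, at (-112, -14, 55) mm in the frame of press. Outer face 6 mm beyond it in press -y
- lever: The release lever, a thin dark steel arm pinned on top of the fixed handle, lying above the handles (z 64 to 71 mm) and sticking out beyond their ends; origin on its hinge at (-106, -12, 55) mm in the frame of press
- lever_post (a point): Point on the upright round post at the tail end of the release lever: 10 mm thick, z 65 to 99 mm, with a 13 mm ball on top up to 107 mm. The point is at z 83 mm, 56 mm from the lever's hinge, (-162, -10, 83) mm in the frame of press at rest. Pull it in press -y (away from the moving handle); it swings on an arc about the lever's hinge
- lever_turn (a joint): Angle of the release lever: 0 at rest, grows as the post is pulled to press -y, hard stop at 0.75 rad (38 mm of pull); a spring brings it back. Somewhere from 0.1 to 0.6 rad (as the adjusting screw is set) the locked handle is pushed back over centre and springs open. Takes 2 to 10 N at the post; over 35 N of finger force spoils it
- nest (a point): Centre of the nest floor on which the die stands, (75, 0, 36) mm in the frame of press, same axes. Kerbs 9.5 mm high with round tops at its x ends, 34 mm apart (2 mm play a side; outside 44 mm); a kerb 6 mm high with its face at y = +17.5 mm; the anvil of the fixed jaw, face at y = -18.5 mm, up to z = 62 mm. The open moving jaw stands at y = +35 mm or more, z 48 to 63 mm
- die: Steel block 30 mm (its x) x 32 mm (its y) x 38 mm high, 0.24 kg, origin at the centre of its underside. From its +y face a plunger with a round head of 18 mm sticks out 14.5 mm, at half height. In the nest its axes lie along those of press
- plunger_in (a joint): How far the plunger is pressed in: 0 out, 0.0141 m fully home; it stays where it is left and takes about 6 N. A locked handle presses it in by 5 to 14 mm
- crucible: bystander: porcelain crucible with lid, 45 x 45 x 50 mm, origin under its centre
- weighing_a: bystander: small glass weighing bottle, 42 x 42 x 62 mm, origin under its centre
- stopper_a: bystander: black rubber stopper, 27 x 28 x 22 mm, origin under its centre
- beaker_100: bystander: small beaker, 55 x 59 x 70 mm, origin under its centre
- petri: bystander: shallow glass dish, 68 x 68 x 14 mm, origin under its centre
- flask_100: bystander: conical flask, 64 x 64 x 105 mm, origin under its centre
- plunger_head (a point): Centre of the outer face of the plunger's head, 19 mm above the die's underside

How it is judged:
By the outcome, as a careful person would: the job done as asked, in the order asked, and still so for the second after the job is handed in, with the robot touching nothing.
It also fails if it takes over 69 s, if anything falls off the work surface, if the arm or the gripper's body presses on something with over 40 N, if the wrist force passes 120 N, or if a joint passes its speed limit or range.

## Robot

A 6-joint arm with a two-finger parallel gripper is mounted at the origin on a cart in front of the work surface, level with it; the furniture and walls round the work are solid. World frame = base frame: x ahead of the robot, y to its left, z up, the work surface at z = 0. Lengths are in m, angles in rad, forces in N, time in s.
With the tool pointing down it reaches from about 0.35 to 0.775 m from the base axis. Payload 7.3 kg.
Tool frame: the origin (TCP) lies midway between the tips of the shut fingers; the grasp point (between the pads) lies robot.grasp_offset behind it (robot.grasp_offset is the distance from the TCP to the grasp point, in m); z points along the fingers, x is the direction in which the jaws open and shut, and the axes are right-handed (so a half turn about z gives the same grasp; the last joint's range is limited). The gripper opens to 92 mm and grips with 3 to 60 N. Pads are 19 mm wide; open, the fingers measure 130 mm over their backs; the gripper's body (75 mm by 190 mm) begins 47 mm behind the grasp point.
Start: joints at [1.087, 0.342, 1.524, -0, 1.275, -0.146], TCP at [0.174, 0.495, 0.227] pointing down, gripper open.
Joint ranges: [-2.53, 2.53], [-0.77, 2.02], [0.04, 2.7], [-1, 4.14], [0.28, 2.66], [-3.11, 3.11]. Speed limits (rad/s): [2.57, 2.57, 3.14, 3.14, 3.14, 3.14].

## Interface

Orientations are given as [roll, pitch, yaw] about the fixed x, y, z axes, in that order (R = Rz(yaw) Ry(pitch) Rx(roll)).
In Python, from cell import robot gives the robot as it stands. The module is installed in compiled form; this text tells all that it offers.
- The arm moves only by the tool move_arm, never from a script. Its argument "increments" is a list of rows, each a list of 7 numbers: the finger opening in mm, from 0 to 91.8, then the shift along the tool's x, y, z in mm, then the turn, a rotation vector about the tool's x, y, z in rad. A call has 1 to 12 rows; each row shifts and turns the pose as measured when the row begins, along the tool's axes as they then stand; what a row does not reach is not made up. A row lasts 1/8 s, in which the tool goes at most 62.5 mm and 10.7 degrees, less where a joint would pass 70% of its speed; a pose out of reach is approached as far as the arm can. A call is refused whole if a number of a shift passes 62.5 or a number of a turn 0.188, either way. A call with a gripper value outside its range is refused whole. The fingers move at their own pace and stop on an object; "newtons" is the grip in N (left out, the last holds). Time passes only in rows, so rows that do not move let the fingers close. It gives the time, the measured TCP pose, the force and the opening at its end, in the units of the state.
- robot.observe(): the state, without advancing time (a new reading comes with each control period).
- robot.read_camera(name): name is "scene" or "top" or "wrist"; returns a dict with "img" (384x512x3 uint8, red, green, blue), "fx", "fy", "cx", "cy" (pixels), "k1" (the pictures are not rectified: a ray, as slopes to the right and down, at radius r is drawn at 1 + k1 r^2 times it, then the intrinsics apply), "T" (4x4, takes a point from camera to world coordinates). Camera axes: x right, y down, z forward; pixel columns grow to the right and rows downward; lengths in m; the calibration is good to about 2 mm. A picture is of the moment at which its call begins. There is no depth.
- robot.hand_in(): hands the job in, once; it reports no verdict.
Trained networks look in the newest picture that a camera, given by its name, has taken for a name from the list of things; names that differ only in an ending like _2 or _b are one class to them, and where a whole thing is asked for, a point or a joint stands for the part that bears it (a point fixed in the world has none). Each returns a list of dicts, best first, with "conf" (0 to 1); they miss things now and then, are a little off and sometimes report something else, mostly with a low value. They report only what shows in the picture. A call takes as long as a camera call.
- robot.look_for(thing, camera): "rect" ([left, top, width, height] in pixels, round what is visible of it).
The state is a dict: "time": time; "qpos": joint angles; "qvel": joint speeds; "joint_efforts": joint torques, N m; "tool_pos": TCP position; "tool_rot": TCP orientation; "contact_force": force on the tool from outside, world axes, zero at the start; "torque": the same for the moment, N m; "opening": finger opening in m.
Only numpy, scipy, OpenCV 4.12 (cv2) and the standard library are available. Lean on these libraries where they do the work, as an engineer would, in place of code of your own. Each camera call takes 0.05 s, during which the arm holds its last target.

## Working session

There is one attempt and no reset: what is moved stays moved. The work goes in short steps, Python scripts to look and compute and a tool call to move; the robot and the scene stay as the last step left them, time stands still between calls to the robot, and variables do not carry over. Pictures are saved under pics/ and viewed, and the job is handed in when it is done.

Besides the shell and the picture viewer there is one more tool, called after "Emit:" by a JSON object that holds its "op" and its "data". move_arm: Moves the arm, as the interface text tells. Its arguments: {"type":"object","properties":{"increments":{"type":"array"},"newtons":{"type":"number"}},"required":["increments"]}

```bash
mkdir -p pics; ls; python3 - <<'E'
from cell import robot
import cv2
print(robot.grasp_offset); o=robot.observe(); print({k:(v.round(3).tolist() if hasattr(v,'round') and not isinstance(v,float) else v) for k,v in o.items()})
for n in ["scene","top","wrist"]:
    c=robot.read_camera(n); cv2.imwrite(f"pics/{n}0.png",c["img"][:,:,::-1]); print(n,c["fx"],c["cx"],c["cy"],c["k1"],c["T"].round(3).tolist())
    for t in ["press","handle","lever","die","plunger_head","crucible","weighing_a","stopper_a","beaker_100","petri","flask_100"]:
        r=robot.look_for(t,n); print(" ",t,[( [round(x) for x in d["rect"]],round(d["conf"],2)) for d in r[:2]])
E
```

```text
pics
0.0188
{'time': 0.0, 'qpos': [1.087, 0.343, 1.525, 0.0, 1.275, -0.146], 'qvel': [-0.0, -0.0, 0.001, 0.001, -0.001, -0.0], 'joint_efforts': [0.001, -43.125, -24.422, 0.072, 0.056, -0.0], 'tool_pos': [0.174, 0.495, 0.226], 'tool_rot': [-3.141, 0.001, 1.233], 'contact_force': [0.262, 0.02, 0.104], 'torque': [-0.017, -0.029, -0.054], 'opening': 0.09189813086347094}
scene 440.85943999788145 257.9046795205985 186.1379983380253 -0.10512863041455814 [[0.492, -0.619, 0.613, -0.343], [-0.871, -0.348, 0.347, -0.395], [-0.002, -0.704, -0.71, 1.123], [0.0, 0.0, 0.0, 1.0]]
  press [([202, 173, 89, 40], 0.69), ([213, 186, 34, 2], 0.45)]
  handle [([212, 186, 36, 5], 0.43), ([317, 246, 19, 31], 0.28)]
  lever [([202, 189, 26, 9], 0.49)]
  die []
  plunger_head []
  crucible [([209, 147, 13, 10], 0.57), ([206, 174, 84, 39], 0.53)]
  weighing_a [([132, 196, 14, 15], 0.46)]
  stopper_a [([186, 223, 5, 10], 0.51), ([281, 250, 18, 23], 0.35)]
  beaker_100 [([280, 250, 18, 24], 0.87)]
  petri [([252, 148, 14, 16], 0.73)]
  flask_100 [([317, 248, 20, 29], 0.63)]
top 418.00445475349574 251.111355069362
[... 422 characters left out ...]
ng_a [([127, 264, 20, 18], 0.63), ([208, 118, 26, 21], 0.57)]
  stopper_a [([209, 270, 13, 15], 0.61), ([210, 158, 89, 84], 0.6)]
  beaker_100 [([332, 252, 27, 24], 0.8)]
  petri [([210, 120, 22, 22], 0.74), ([209, 199, 31, 20], 0.45)]
  flask_100 [([361, 232, 30, 24], 0.96), ([211, 197, 29, 19], 0.58)]
wrist 289.4896492134395 253.45393668269588 195.4348087161981 -0.06292199475922695 [[0.332, 0.902, 0.275, 0.099], [0.943, -0.318, -0.097, 0.521], [0.0, 0.292, -0.956, 0.384], [0.0, 0.0, 0.0, 1.0]]
  press []
  handle [([145, 309, 10, 20], 0.37)]
  lever []
  die []
  plunger_head []
  crucible []
  weighing_a [([258, 296, 34, 16], 0.88)]
  stopper_a []
  beaker_100 []
  petri []
  flask_100 []
```

```bash
python3 - <<'E'
import cv2
a=cv2.imread("pics/top0.png"); cv2.imwrite("pics/top0c.png",cv2.resize(a[90:310,100:400],None,fx=2.66,fy=2.66,interpolation=cv2.INTER_CUBIC))
a=cv2.imread("pics/scene0.png"); cv2.imwrite("pics/scene0c.png",cv2.resize(a[120:300,100:360],None,fx=3,fy=3,interpolation=cv2.INTER_CUBIC))
E
```

```text
(no output)
```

View pics/top0c.png

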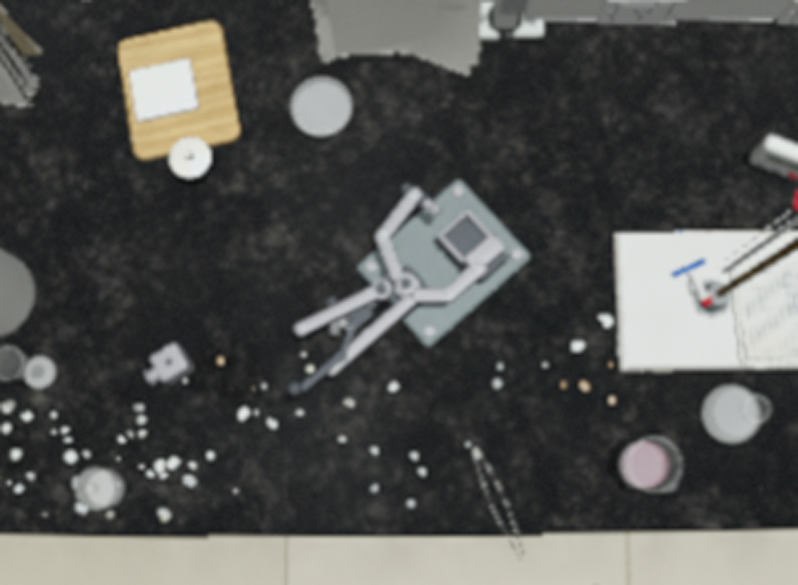

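View pics/scene0c.png

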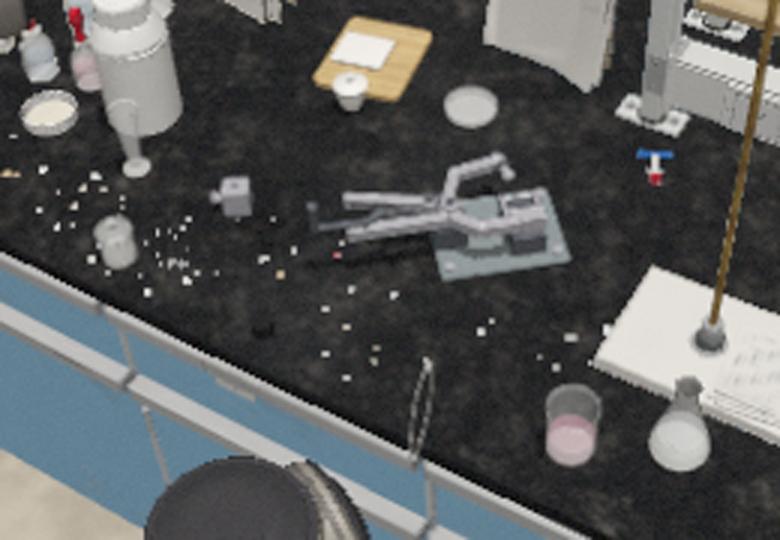

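View pics/wrist0.png

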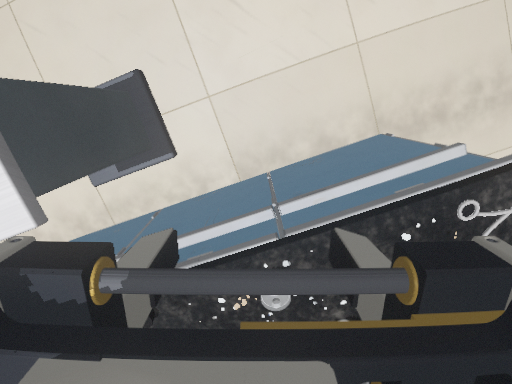

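```bash
cat > h.py <<'E'
import numpy as np, cv2
from scipy.spatial.transform import Rotation as R
from scipy.optimize import least_squares
def proj(c,P):
    P=np.atleast_2d(P); T=c["T"]; q=(P-T[:3,3])@T[:3,:3]; s=q[:,:2]/q[:,2:]
    r2=(s**2).sum(1,keepdims=True); s=s*(1+c["k1"]*r2)
    return s*[c["fx"],c["fy"]]+[c["cx"],c["cy"]]
def ray(c,uv):
    d=(np.array(uv,float)-[c["cx"],c["cy"]])/[c["fx"],c["fy"]]; s=d.copy()
    for _ in range(30): s=d/(1+c["k1"]*(s@s))
    return c["T"][:3,:3]@np.append(s,1)
def onz(c,uv,z):
    r=ray(c,uv); o=c["T"][:3,3]; return o+r*(z-o[2])/r[2]
def press2w(pose,p):
    x,y,t=pose; p=np.atleast_2d(p); return np.c_[x+np.cos(t)*p[:,0]-np.sin(t)*p[:,1], y+np.sin(t)*p[:,0]+np.cos(t)*p[:,1], p[:,2]]
def snap(robot,n,fn=None):
    c=robot.read_camera(n)
    if fn: cv2.imwrite(f"pics/{fn}.png",c["img"][:,:,::-1])
    return c
E
python3 - <<'E'
from cell import robot
from h import *
c=snap(robot,"top")
f=lambda u,v,z:onz(c,(100+u/2.66,90+v/2.66),z).round(3)
for n,u,v,z in [("base t",459,180,.01),("base r",530,255,.01),("base b",430,347,.01),("base l",358,268,.01),("hend",298,330,.06),("fend",338,372,.06),("post",295,390,.1),("nest",470,238,.04),("die",170,360,.038),("plng",151,378,.019),("crucible",190,158,.03),("weigh",100,488,.03),("petri",322,105,.01),("pass",230,300,0),("edge",300,535,0),("bottle",40,370,0.03),("bottle2",5,362,.03),("big",0,290,.1),("beaker",650,463,.03)]:
    print(n,f(u,v,z))
for t in ["stopper_a"]: 
    for d in robot.look_for(t,"top"): 
        l,tp,w,h=d["rect"]; print(t,d["conf"],onz(c,(l+w/2,tp+h/2),.01).round(3))
E
```

```text
base t [0.68  0.084 0.01 ]
base r [0.595 0.009 0.01 ]
base b [0.496 0.118 0.01 ]
base l [0.583 0.195 0.01 ]
hend [0.509 0.254 0.06 ]
fend [0.466 0.213 0.06 ]
post [0.445 0.252 0.1  ]
nest [0.608 0.075 0.04 ]
die [0.482 0.391 0.038]
plng [0.465 0.415 0.019]
crucible [0.703 0.377 0.03 ]
weigh [0.349 0.464 0.03 ]
petri [0.768 0.235 0.01 ]
pass [0.551 0.335 0.   ]
edge [0.3   0.257 0.   ]
bottle [0.473 0.534 0.03 ]
bottle2 [0.481 0.573 0.03 ]
big [0.547 0.555 0.1  ]
beaker [ 0.37  -0.107  0.03 ]
stopper_a 0.51 [0.333 0.245 0.01 ]
stopper_a 0.47 [0.475 0.227 0.01 ]
```

```bash
cat >> h.py <<'E'
def plan(robot,pos,yaw,op,n):
    o=robot.observe(); p0=np.array(o["tool_pos"]); R0=R.from_euler("xyz",o["tool_rot"]); R1=R.from_euler("xyz",[np.pi,0,yaw])
    rv=(R0.inv()*R1).as_rotvec(); rows=[]
    step=(np.array(pos)-p0)/n*1000
    for i in range(n):
        Ri=R0*R.from_rotvec(rv*i/n); s=Ri.inv().apply(step)
        rows.append([op]+[round(v,1) for v in s]+[round(v,4) for v in rv/n])
    print("pos",p0.round(4),"rot",np.round(o["tool_rot"],4),"t",o["time"],"F",np.round(o["contact_force"],1),"op",round(o["opening"],4))
    print(str(rows).replace(" ",""))
E
python3 - <<'E'
from cell import robot
from h import *
plan(robot,[.531,.327,.25],.61,80,8)
E
```

```text
pos [0.174  0.4954 0.2267] rot [ 3.1416e+00 -1.0000e-04  1.2330e+00] t 1.9 F [ 0.7  1.1 -0.4] op 0.0917
[[80,np.float64(-5.1),np.float64(49.1),np.float64(-2.9),np.float64(-0.0),np.float64(-0.0),np.float64(0.0779)],[80,np.float64(-1.2),np.float64(49.3),np.float64(-2.9),np.float64(-0.0),np.float64(-0.0),np.float64(0.0779)],[80,np.float64(2.6),np.float64(49.3),np.float64(-2.9),np.float64(-0.0),np.float64(-0.0),np.float64(0.0779)],[80,np.float64(6.4),np.float64(48.9),np.float64(-2.9),np.float64(-0.0),np.float64(-0.0),np.float64(0.0779)],[80,np.float64(10.2),np.float64(48.3),np.float64(-2.9),np.float64(-0.0),np.float64(-0.0),np.float64(0.0779)],[80,np.float64(13.9),np.float64(47.3),np.float64(-2.9),np.float64(-0.0),np.float64(-0.0),np.float64(0.0779)],[80,np.float64(17.6),np.float64(46.1),np.float64(-2.9),np.float64(-0.0),np.float64(-0.0),np.float64(0.0779)],[80,np.float64(21.1),np.float64(44.6),np.float64(-2.9),np.float64(-0.0),np.float64(-0.0),np.float64(0.0779)]]
```

Emit:
{"op": "move_arm", "data": {"increments": [[80,-5,49,-3,0,0,0.078],[80,-1,49,-3,0,0,0.078],[80,3,49,-3,0,0,0.078],[80,6,49,-3,0,0,0.078],[80,10,48,-3,0,0,0.078],[80,14,47,-3,0,0,0.078],[80,18,46,-3,0,0,0.078],[80,21,45,-3,0,0,0.078],[80,0,0,0,0,0,0]]}}

```text
time: 3.02
tool_pos: [0.5399, 0.3201, 0.2508]
tool_rot: [-3.141, -0.001, 0.591]
contact_force: [-0.9, 0.4, -0.5]
opening: 0.0799
```

```bash
sed -i 's/\[round(v,1) for/[float(round(v,1)) for/; s/\[round(v,4) for/[float(round(v,4)) for/' h.py; python3 - <<'E'
from cell import robot
from h import *
o=robot.observe(); print(o["time"],o["tool_pos"],o["tool_rot"])
c=snap(robot,"wrist","w1")
for t in ["die","plunger_head","press"]:
    print(t,[(np.round(d["rect"]),round(d["conf"],2)) for d in robot.look_for(t,"wrist")[:2]])
E
```

```text
3.025 [0.53988768 0.32009655 0.25076892] [-3.14081271e+00 -1.20809055e-03  5.91278978e-01]
die [(array([236.,  72.,  23.,  36.]), 0.82)]
plunger_head []
press [(array([145., 174., 116., 154.]), 0.92)]
```

View pics/w1.png

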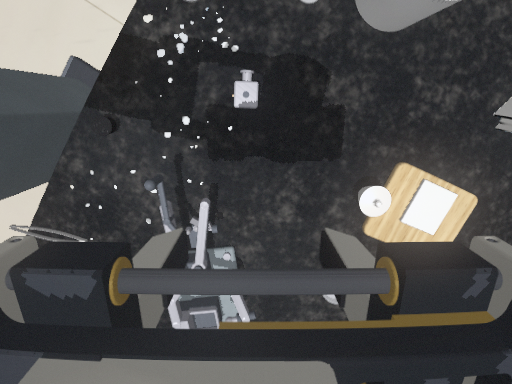

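```bash
python3 - <<'E'
import cv2
a=cv2.imread("pics/w1.png"); cv2.imwrite("pics/w1a.png",cv2.resize(a[60:120,210:290],None,fx=10,fy=10,interpolation=cv2.INTER_CUBIC))
cv2.imwrite("pics/w1b.png",cv2.resize(a[160:340,80:320],None,fx=3.3,fy=3.3,interpolation=cv2.INTER_CUBIC))
E
```

```text
(no output)
```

View pics/w1a.png

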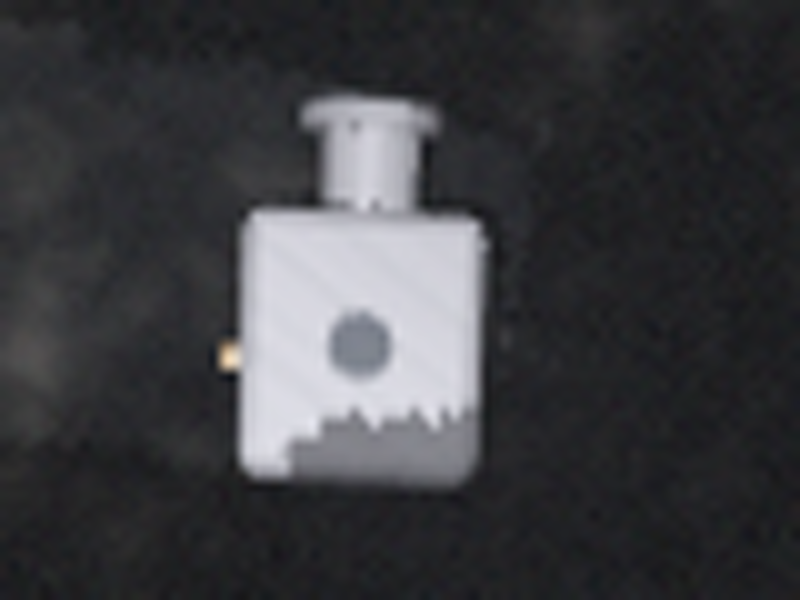

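View pics/w1b.png

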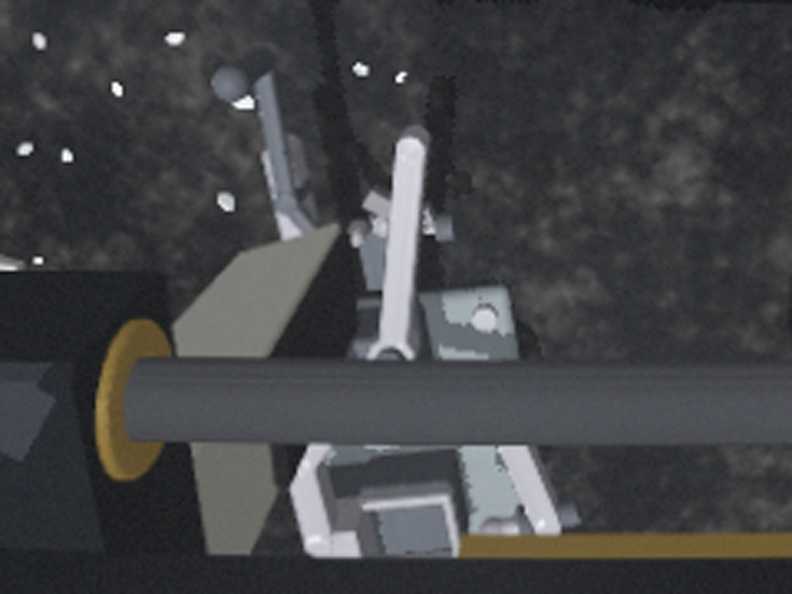

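```bash
python3 - <<'E'
from cell import robot
from h import *
c=snap(robot,"wrist")
g=lambda u,v,z:onz(c,(210+u/10-.45,60+v/10-.45),z)
P=np.array([g(247,212,.038),g(481,213,.038),g(477,482,.038),g(242,478,.038)]);print(P.round(4))
print("sz",np.linalg.norm(P[1]-P[0]),np.linalg.norm(P[2]-P[1]))
ct=P.mean(0); xd=(P[1]-P[0])+(P[2]-P[3]); yd=P[0]-P[3]+P[1]-P[2]
h=g(370,97,.019)
print(ct,np.arctan2(xd[1],xd[0]),np.arctan2(yd[1],yd[0])-np.pi/2,h,np.arctan2(*(h-ct)[[1,0]])-np.pi/2)
print("circ",g(360,345,.038))
E
```

```text
[[0.4546 0.4018 0.038 ]
 [0.4781 0.4176 0.038 ]
 [0.4955 0.3913 0.038 ]
 [0.4712 0.3754 0.038 ]]
sz 0.028254492159454234 0.031499631718760156
[0.47485906 0.39653412 0.038     ] 0.5849380473104133 0.5723939748633811 [0.45801249 0.42271753 0.019     ] 0.5717260805545945
circ [0.47452748 0.39665507 0.038     ]
```

```bash
python3 - <<'E'
from cell import robot
from h import *
plan(robot,[.4748,.3966,.12],.577,60,4)
E
```

```text
pos [0.536  0.3231 0.2516] rot [-3.1398e+00 -1.0000e-03  5.9780e-01] t 3.275 F [ 0.3  0.5 -0.6] op 0.0799
[[60,-2.3,-23.7,32.9,-0.0004,-0.0002,0.0052],[60,-2.5,-23.7,32.9,-0.0004,-0.0002,0.0052],[60,-2.6,-23.7,32.9,-0.0004,-0.0002,0.0052],[60,-2.7,-23.7,32.9,-0.0004,-0.0002,0.0052]]
```

Emit:
{"op": "move_arm", "data": {"increments": [[60,0,-22,33,0,0,0.005],[60,0,-22,33,0,0,0.005],[60,0,-22,33,0,0,0.005],[60,0,-20,32,0,0,0.005],[60,0,0,0,0,0,0],[60,0,0,0,0,0,0]]}}

```text
time: 4.03
tool_pos: [0.4825, 0.4012, 0.1218]
tool_rot: [-3.141, -0.007, 0.588]
contact_force: [0.6, 0.6, -0.4]
opening: 0.06
```

```bash
python3 - <<'E'
from cell import robot
from h import *
o=robot.observe(); print(o["time"],o["tool_pos"],o["tool_rot"],o["qvel"])
c=snap(robot,"wrist","w2"); np.save("w2T.npy",c["T"])
a=c["img"][:,:,::-1]; cv2.imwrite("pics/w2a.png",cv2.resize(a[180:330,160:360],None,fx=4,fy=4,interpolation=cv2.INTER_CUBIC))
E
```

```text
4.025 [0.48245656 0.40123628 0.12180281] [-3.1406227  -0.00713153  0.58793294] [ 0.01307185  0.00357932  0.01521279  0.00422887  0.00041968 -0.00126248]
```

View pics/w2a.png

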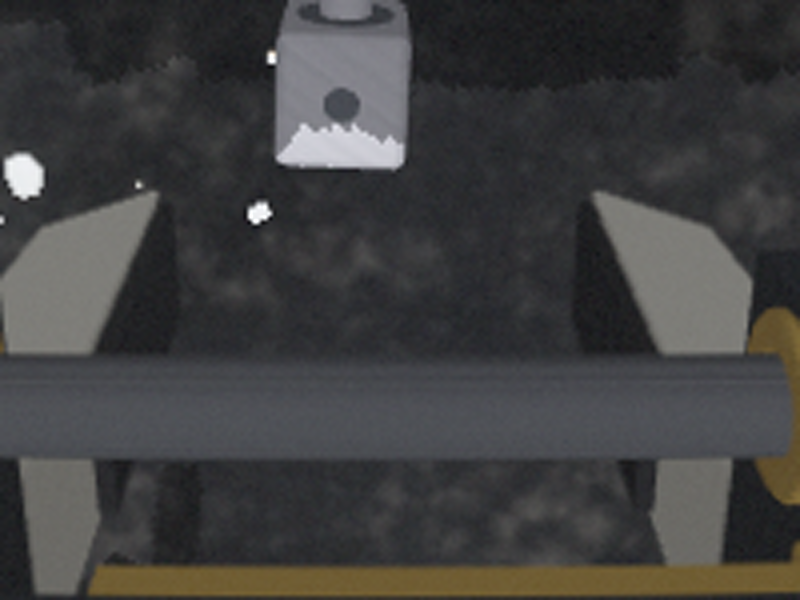

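```bash
python3 - <<'E'
from cell import robot
from h import *
c=robot.read_camera("wrist"); print(np.abs(c["T"]-np.load("w2T.npy")).max()); c["T"]=np.load("w2T.npy")
g=lambda u,v,z:onz(c,(160+u/4-.4,180+v/4-.4),z)
P=np.array([g(280,38,.038),g(410,38,.038),g(406,168,.038),g(275,166,.038)]);print(P.round(4))
print("sz",np.linalg.norm(P[1]-P[0]),np.linalg.norm(P[2]-P[1]))
ct=P.mean(0); xd=(P[1]-P[0])+(P[2]-P[3]); yd=P[0]-P[3]+P[1]-P[2]
print(ct,np.arctan2(xd[1],xd[0]),np.arctan2(yd[1],yd[0])-np.pi/2)
print("circ",g(342,104,.038))
plan(robot,[ct[0],ct[1],.10],.588,60,1)
E
```

```text
0.0004231973939922695
[[0.4595 0.3995 0.038 ]
 [0.483  0.415  0.038 ]
 [0.4992 0.3895 0.038 ]
 [0.4744 0.3737 0.038 ]]
sz 0.028156641958107808 0.030286885572348952
[0.47903161 0.39441168 0.038     ] 0.5760779603933498 0.5456368777389646
circ [0.47894527 0.3942527  0.038     ]
pos [0.4828 0.4009 0.1219] rot [-3.1404 -0.0074  0.5867] t 4.125 F [ 1.  -0.4  0.2] op 0.06
[[60,-6.9,3.3,21.8,-0.0012,-0.0074,-0.0013]]
```

```bash
python3 - <<'E'
from cell import robot
from h import *
plan(robot,[.479,.3943,.016],.57,60,4)
E
```

```text
pos [0.4828 0.4009 0.1219] rot [-3.1404 -0.0074  0.5867] t 4.125 F [ 1.  -0.4  0.2] op 0.06
[[60,-1.9,0.9,26.5,-0.0003,-0.0019,0.0042],[60,-1.8,0.9,26.5,-0.0003,-0.0019,0.0042],[60,-1.8,0.9,26.5,-0.0003,-0.0019,0.0042],[60,-1.7,0.9,26.5,-0.0003,-0.0019,0.0042]]
```

Emit:
{"op": "move_arm", "data": {"increments": [[60,-3.5,2,25,0,-0.004,0.008],[60,-3.5,1.5,25,0,-0.003,0.008],[60,0,0,20,0,0,0],[60,0,0,0,0,0,0],[60,0,0,0,0,0,0]]}}

```text
time: 4.75
tool_pos: [0.4855, 0.3938, 0.0584]
tool_rot: [-3.141, -0.014, 0.566]
contact_force: [0.3, 0.2, 0.2]
opening: 0.06
```

```bash
python3 - <<'E'
from cell import robot
from h import *
plan(robot,[.479,.3943,.016],.57,60,2)
E
```

```text
pos [0.4855 0.3938 0.0584] rot [-3.1411 -0.0144  0.5664] t 4.75 F [0.3 0.2 0.2] op 0.06
[[60,-2.9,-1.9,21.2,-0.0002,-0.0072,-0.0018],[60,-2.8,-1.9,21.2,-0.0002,-0.0072,-0.0018]]
```

Emit:
{"op": "move_arm", "data": {"increments": [[60,-3,-2,20,0,-0.007,0],[60,-3,-2,18,0,-0.007,0],[60,0,0,0,0,0,0],[60,0,0,0,0,0,0]]}}

```text
time: 5.25
tool_pos: [0.4788, 0.3946, 0.0191]
tool_rot: [-3.141, -0.001, 0.566]
contact_force: [-1.4, -0.3, 1.1]
opening: 0.0599
```

```bash
python3 - <<'E'
from cell import robot
from h import *
plan(robot,[.479,.3943,.016],.57,60,1)
E
```

```text
pos [0.4788 0.3946 0.0191] rot [-3.1411e+00 -1.4000e-03  5.6640e-01] t 5.25 F [-1.4 -0.3  1.1] op 0.0599
[[60,-0.0,0.4,3.1,-0.0005,-0.0014,-0.0036]]
```

Emit:
{"op": "move_arm", "data": {"increments": [[60,0,0,4,0,0,0],[28,0,0,0,0,0,0],[28,0,0,0,0,0,0],[28,0,0,0,0,0,0],[28,0,0,0,0,0,0]], "newtons": 30}}

```text
time: 5.88
tool_pos: [0.4793, 0.3949, 0.0158]
tool_rot: [-3.141, -0.003, 0.567]
contact_force: [-0.7, 0.1, -0.1]
opening: 0.0301
```

Emit:
{"op": "move_arm", "data": {"increments": [[28,0,0,-50,0,0,0],[28,0,0,-60,0,0,0],[28,0,0,-60,0,0,0],[28,0,0,-40,0,0,0],[28,0,0,0,0,0,0]]}}

```text
time: 6.5
tool_pos: [0.4779, 0.3938, 0.2294]
tool_rot: [-3.141, 0.003, 0.566]
contact_force: [-0.5, 0.7, -3.0]
opening: 0.0301
```

```bash
python3 - <<'E'
from cell import robot
from h import *
plan(robot,[.50,.087,.25],-.85,28,9)
E
```

```text
pos [0.4779 0.3938 0.2294] rot [-3.1411e+00  2.7000e-03  5.6630e-01] t 6.5 F [-0.5  0.7 -3. ] op 0.0301
[[28,-16.2,30.1,-2.3,0.0002,0.0003,0.1574],[28,-11.3,32.3,-2.3,0.0002,0.0003,0.1574],[28,-6.1,33.6,-2.3,0.0002,0.0003,0.1574],[28,-0.8,34.2,-2.3,0.0002,0.0003,0.1574],[28,4.6,33.9,-2.3,0.0002,0.0003,0.1574],[28,9.8,32.7,-2.3,0.0002,0.0003,0.1574],[28,14.9,30.8,-2.3,0.0002,0.0003,0.1574],[28,19.5,28.1,-2.3,0.0002,0.0003,0.1574],[28,23.7,24.7,-2.3,0.0002,0.0003,0.1574]]
```

Emit:
{"op": "move_arm", "data": {"increments": [[28,-16,30,-2,0,0,0.157],[28,-11,32,-2,0,0,0.157],[28,-6,33,-2,0,0,0.157],[28,-1,34,-2,0,0,0.157],[28,5,34,-2,0,0,0.157],[28,10,33,-2,0,0,0.157],[28,15,31,-2,0,0,0.157],[28,19,28,-2,0,0,0.157],[28,22,22,-2,0,0,0.157],[28,0,0,0,0,0,0],[28,0,0,0,0,0,0],[28,0,0,0,0,0,0]]}}

```text
time: 8.0
tool_pos: [0.4853, 0.0805, 0.2248]
tool_rot: [3.104, 0.019, -0.89]
contact_force: [0.8, 0.3, -2.1]
opening: 0.0296
```

```bash
python3 - <<'E'
from cell import robot
from h import *
o=robot.observe(); print(o["time"],o["tool_pos"],o["tool_rot"],np.round(o["qvel"],3))
c=snap(robot,"wrist","w3"); np.save("w3T.npy",c["T"])
E
```

```text
8.0 [0.48525771 0.08047186 0.22479191] [ 3.10427283  0.01889197 -0.8895722 ] [ 0.008  0.007  0.009  0.003 -0.004 -0.005]
```

View pics/w3.png

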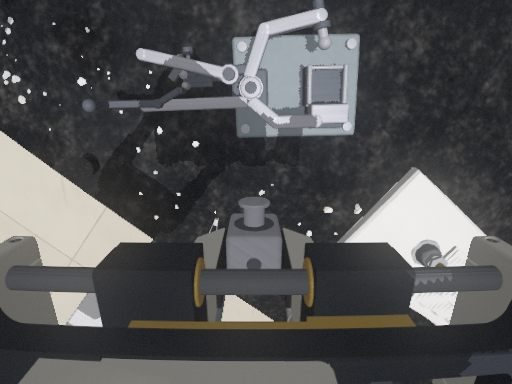

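```bash
python3 - <<'E'
import cv2
a=cv2.imread("pics/w3.png"); cv2.imwrite("pics/w3a.png",cv2.resize(a[0:145,220:370],None,fx=5,fy=4.1,interpolation=cv2.INTER_CUBIC) if 0 else cv2.resize(a[0:145,220:370],None,fx=4,fy=4,interpolation=cv2.INTER_CUBIC))
cv2.imwrite("pics/w3b.png",cv2.resize(a[30:120,70:260],None,fx=4,fy=4,interpolation=cv2.INTER_CUBIC))
E
```

```text
(no output)
```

View pics/w3a.png

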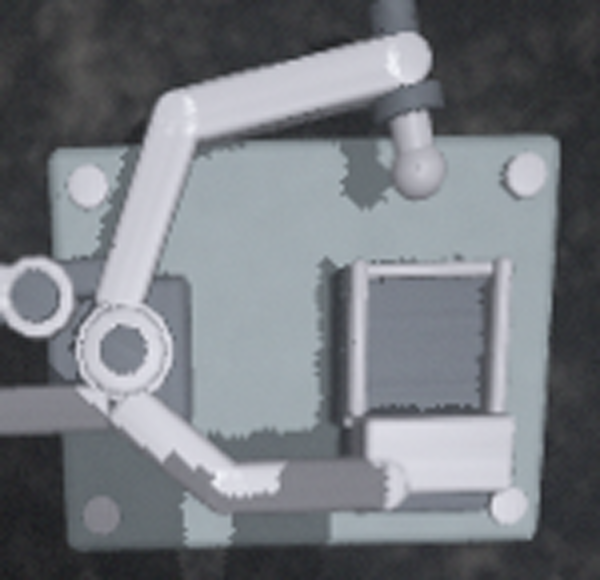

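View pics/w3b.png

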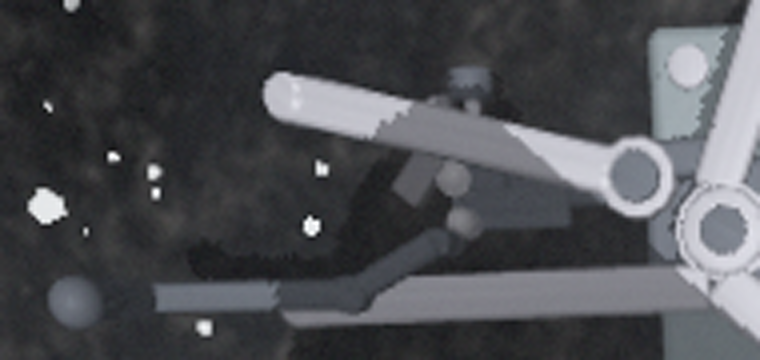

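```bash
cat > fit.py <<'E'
from cell import robot
from h import *
c=robot.read_camera("wrist"); c["T"]=np.load("w3T.npy")
A=lambda u,v:(220+u/4-.4,v/4-.4); B=lambda u,v:(70+u/4-.4,30+v/4-.4)
obs=[("kL",A(361,290),.0455,55.5,None),("kL",A(354,400),.0455,55.5,None),("kR",A(502,290),.0455,94.5,None),("kR",A(498,400),.0455,94.5,None),
("yk",A(430,277),.042,None,17.5),("anv",A(440,418),.062,None,-18.5),
("hinge",B(635,175),.063,-30,14),("ball",B(75,302),.1005,-162,-10),("hend",B(284,97),.063,-122,38.5)]
def res(p):
    r=[];t=p[2]
    for n,uv,z,x,y in obs:
        w=onz(c,uv,z)-[p[0],p[1],0]; q=np.array([np.cos(t)*w[0]+np.sin(t)*w[1],-np.sin(t)*w[0]+np.cos(t)*w[1]])*1000
        if x is not None:r.append((q[0]-x))
        if y is not None:r.append((q[1]-y))
    return np.array(r)
s=least_squares(res,[.56,.14,-.86],loss="soft_l1"); print(s.x.round(4),res(s.x).round(1))
np.save("press.npy",s.x)
print("nest",press2w(s.x,[.075,0,.036]))
E
python3 fit.py
```

```text
[ 0.5589  0.138  -0.8592] [ 0.4 -0.9 -0.6 -0.1  0.2 -0.2  0.   0.6 -0.   0.2  3.4 -1. ]
nest [[0.60792577 0.0811888  0.036     ]]
```

```bash
cat > ov.py <<'E'
import sys
from cell import robot
from h import *
fn,x0,y0,x1,y1,s=sys.argv[1],*map(int,sys.argv[2:7])
c=snap(robot,"wrist"); o=robot.observe()
Rt=R.from_euler("xyz",o["tool_rot"]); p=np.array(o["tool_pos"]); print(p,o["tool_rot"],o["time"])
# die coords in tool: die x=tool x, die y=-tool y, die z=-tool z ; underside at tool z=+.0158
def d2w(q): return p+Rt.apply([q[0],-q[1],.0158-q[2]])
k=s; a=cv2.resize(np.ascontiguousarray(c["img"][y0:y1,x0:x1,::-1]),None,fx=k,fy=k,interpolation=cv2.INTER_CUBIC)
def seg(P,col):
    u=proj(c,np.array(P)); u=((u-[x0,y0]+.5)*k).astype(int)
    for i in range(len(u)-1): cv2.line(a,tuple(map(int,u[i])),tuple(map(int,u[i+1])),col,1)
for z in (.038,):
    seg([d2w((sx*.015,sy*.016,z)) for sx,sy in [(-1,-1),(1,-1),(1,1),(-1,1),(-1,-1)]],(0,0,255))
seg([d2w((-.009,.0305,.019)),d2w((0,.0305,.028)),d2w((.009,.0305,.019))],(0,255,0))
pp=np.load("press.npy"); P=lambda *q:press2w(pp,np.array(q)/1000)[0]
seg([P(58,17.5,36),P(92,17.5,36),P(92,-18.5,36),P(58,-18.5,36),P(58,17.5,36)],(255,0,0))
seg([P(55.5,17.5,45.5),P(55.5,-18.5,45.5)],(0,255,255)); seg([P(94.5,17.5,45.5),P(94.5,-18.5,45.5)],(0,255,255)); seg([P(50,-18.5,62),P(100,-18.5,62)],(0,255,255))
cv2.imwrite(f"pics/{fn}.png",a)
E
python3 ov.py w3o 200 50 380 290 3
```

```text
[0.48549943 0.08047144 0.22531725] [ 3.10495906  0.01813493 -0.88977687] 8.15
```

View pics/w3o.png

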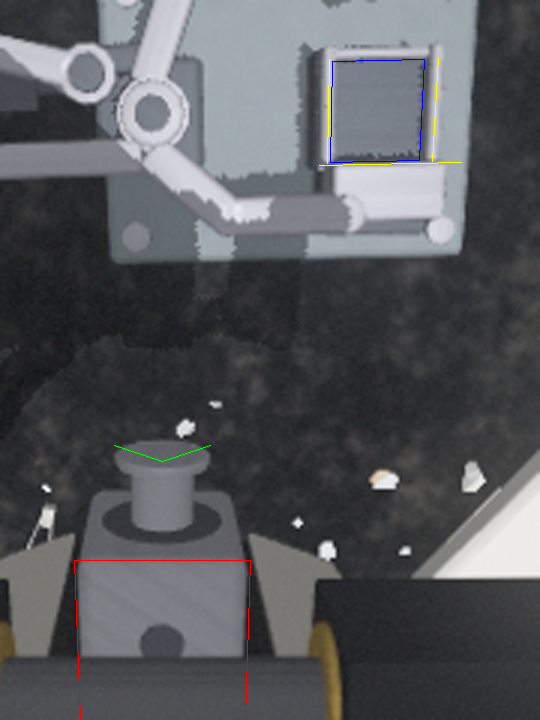

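```bash
python3 - <<'E'
from cell import robot
from h import *
plan(robot,[.607,.0804,.12],-.8592,28,4)
E
```

```text
pos [0.4855 0.0805 0.2253] rot [ 3.105   0.0181 -0.8898] t 8.15 F [-0.2 -0.8 -1.8] op 0.0301
[[28,19.6,-24.5,25.1,0.0091,0.0047,-0.0076],[28,19.7,-24.1,25.4,0.0091,0.0047,-0.0076],[28,19.7,-23.8,25.7,0.0091,0.0047,-0.0076],[28,19.8,-23.4,26.0,0.0091,0.0047,-0.0076]]
```

Emit:
{"op": "move_arm", "data": {"increments": [[28,20,-24,20,0.009,0.005,-0.008],[28,20,-24,25,0.009,0.005,-0.008],[28,20,-24,26,0.009,0.005,-0.008],[28,18,-20,26,0.009,0.005,-0.008],[28,0,0,0,0,0,0],[28,0,0,0,0,0,0],[28,0,0,0,0,0,0]]}}

```text
time: 9.02
tool_pos: [0.6074, 0.0825, 0.125]
tool_rot: [-3.138, -0.004, -0.85]
contact_force: [-0.5, 0.2, -1.7]
opening: 0.0301
```

```bash
python3 - <<'E'
from cell import robot
from h import *
plan(robot,[.607,.0804,.085],-.8592,28,2)
E
python3 ov.py w4o 150 130 400 330 3
```

```text
pos [0.6074 0.0825 0.125 ] rot [-3.1376 -0.0042 -0.8496] t 9.025 F [-0.5  0.2 -1.7] op 0.0301
[[28,0.6,0.9,20.0,-0.002,-0.0021,0.0048],[28,0.6,0.9,20.0,-0.002,-0.0021,0.0048]]
[0.60749988 0.08250213 0.12526398] [-3.13716482 -0.00455804 -0.8495685 ] 9.075
```

View pics/w4o.png

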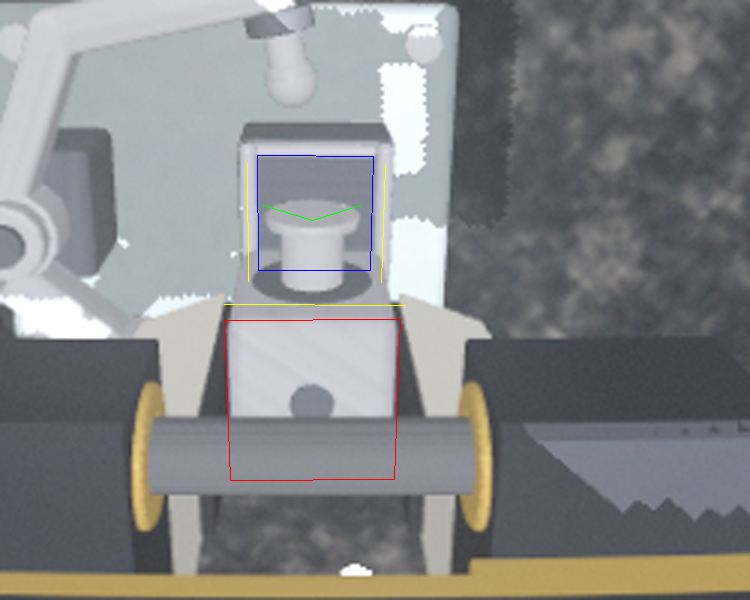

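Emit:
{"op": "move_arm", "data": {"increments": [[28,0.6,1,20,-0.002,-0.002,0.005],[28,0.6,1,20,-0.002,-0.002,0.005],[28,0,0,0,0,0,0],[28,0,0,0,0,0,0]]}}

```text
time: 9.57
tool_pos: [0.608, 0.0807, 0.0899]
tool_rot: [-3.135, -0.005, -0.859]
contact_force: [1.0, 0.0, -2.2]
opening: 0.0298
```

```bash
python3 - <<'E'
from cell import robot
from h import *
plan(robot,[.607,.0804,.060],-.8592,28,2)
E
python3 ov.py w5o 150 130 400 330 3
```

```text
pos [0.608  0.0807 0.0899] rot [-3.1352 -0.0055 -0.8591] t 9.575 F [ 1.   0.  -2.2] op 0.0298
[[28,-0.3,0.6,14.9,-0.0032,-0.0027,0.0001],[28,-0.2,0.5,14.9,-0.0032,-0.0027,0.0001]]
[0.60788777 0.08068347 0.08982151] [-3.13542469 -0.00536107 -0.85910039] 9.625
```

View pics/w5o.png

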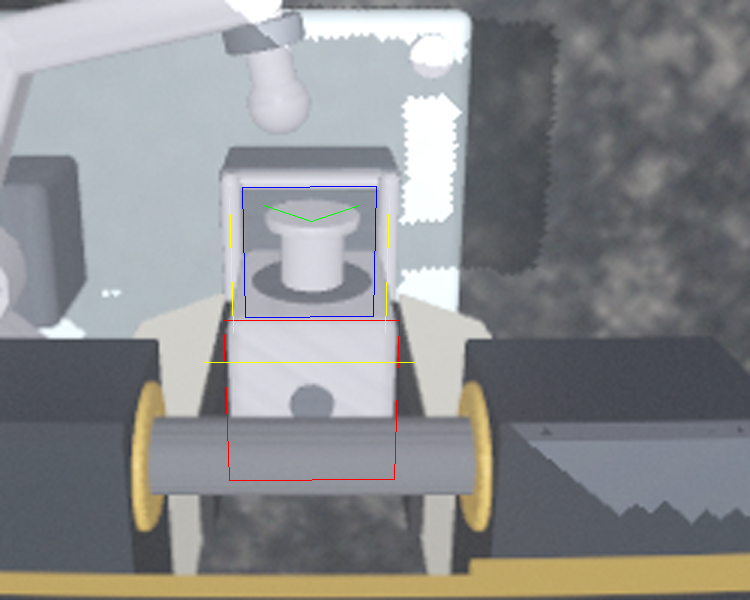

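Emit:
{"op": "move_arm", "data": {"increments": [[28,-0.5,1,15,-0.003,-0.003,0],[28,-0.3,0.5,15,-0.003,-0.003,0],[28,0,0,0,0,0,0],[28,0,0,0,0,0,0]]}}

```text
time: 10.12
tool_pos: [0.6068, 0.0804, 0.0586]
tool_rot: [-3.141, 0.0, -0.859]
contact_force: [0.5, 0.6, -1.6]
opening: 0.0295
```

```bash
python3 - <<'E'
from cell import robot
from h import *
plan(robot,[.607,.0804,.052],-.8592,28,2)
E
python3 ov.py w6o 150 130 400 330 3
```

```text
pos [0.6068 0.0804 0.0586] rot [-3.1406  0.     -0.8589] t 10.125 F [ 0.5  0.6 -1.6] op 0.0295
[[28,0.1,-0.1,3.3,-0.0005,0.0,0.0001],[28,0.1,-0.1,3.3,-0.0005,0.0,0.0001]]
[0.606704   0.08043238 0.05855417] [-3.14074564e+00  1.81498188e-04 -8.58827572e-01] 10.175
```

View pics/w6o.png

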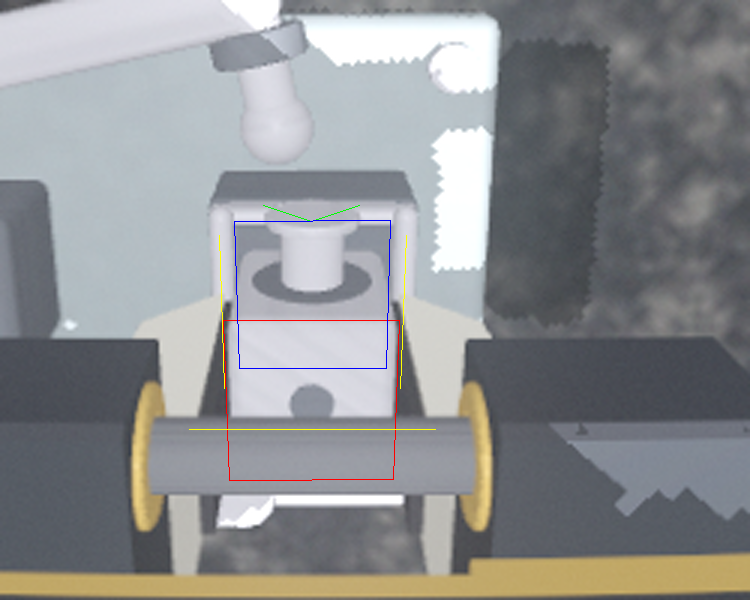

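Emit:
{"op": "move_arm", "data": {"increments": [[28,0,0,3.5,0,0,0],[28,0,0,3,0,0,0],[28,0,0,0,0,0,0]]}}

```text
time: 10.55
tool_pos: [0.6069, 0.0804, 0.0521]
tool_rot: [-3.14, -0.0, -0.859]
contact_force: [0.2, -0.7, -2.2]
opening: 0.0298
```

Not yet in contact (the force still shows the die's weight), so I'll lower it further.

Emit:
{"op": "move_arm", "data": {"increments": [[28,0,0,1.5,0,0,0],[28,0,0,0,0,0,0]]}}

```text
time: 10.8
tool_pos: [0.6073, 0.0805, 0.0522]
tool_rot: [-3.139, -0.001, -0.859]
contact_force: [0.4, -0.5, -1.6]
opening: 0.0297
```

Emit:
{"op": "move_arm", "data": {"increments": [[28,0,0,2,0,0,0],[28,0,0,0,0,0,0]]}}

```text
time: 11.05
tool_pos: [0.6078, 0.0806, 0.0521]
tool_rot: [-3.138, -0.002, -0.859]
contact_force: [-0.4, 0.7, -2.4]
opening: 0.0296
```

Emit:
{"op": "move_arm", "data": {"increments": [[28,0,0,3,0,0,0]]}}

```text
time: 11.18
tool_pos: [0.6081, 0.0807, 0.0517]
tool_rot: [-3.137, -0.003, -0.858]
contact_force: [-12.2, -0.4, 33.4]
opening: 0.0296
```

Emit:
{"op": "move_arm", "data": {"increments": [[28,-0.5,0,-0.5,0,0,0],[28,0,0,0,0,0,0],[48,0,0,0,0,0,0],[48,0,0,0,0,0,0],[48,0,0,0,0,0,0]]}}

```text
time: 11.8
tool_pos: [0.6081, 0.081, 0.0517]
tool_rot: [-3.136, -0.004, -0.859]
contact_force: [0.6, 0.4, 0.8]
opening: 0.0475
```

```bash
python3 ov.py w7o 150 130 400 330 3
```

```text
[0.60811457 0.08100485 0.0516916 ] [-3.13629845 -0.00361474 -0.85861096] 11.85
```

View pics/w7o.png

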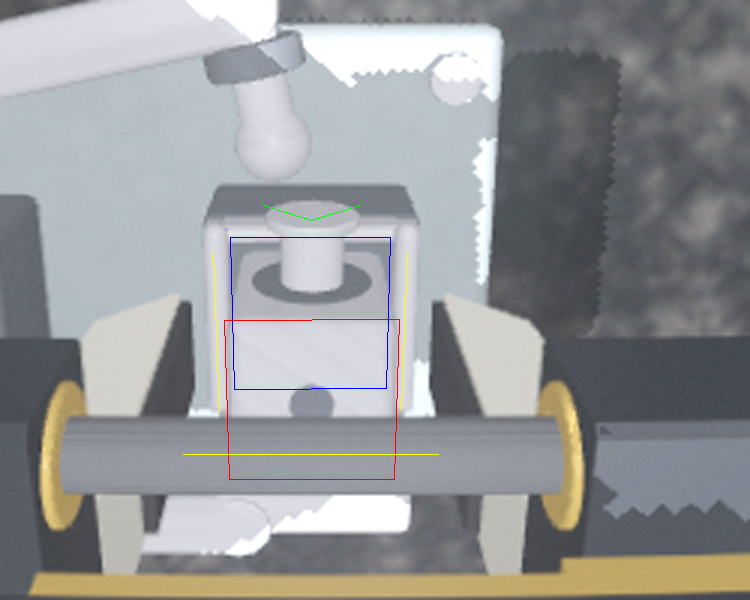

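Emit:
{"op": "move_arm", "data": {"increments": [[48,0,0,-30,0,0,0],[48,0,0,-45,0,0,0],[60,0,0,-40,0,0,0],[75,0,0,0,0,0,0]]}}

```text
time: 12.35
tool_pos: [0.6072, 0.0808, 0.1692]
tool_rot: [-3.138, -0.002, -0.859]
contact_force: [-0.8, 0.6, -1.3]
opening: 0.0635
```

```bash
python3 - <<'E'
from cell import robot
from h import *
pp=np.load("press.npy"); w=press2w(pp,[-.107,.0105,.15])[0]; print(w)
plan(robot,w,pp[2]+np.pi/2,76,10)
E
```

```text
[0.49701723 0.2258731  0.15      ]
pos [0.6072 0.0808 0.1692] rot [-3.1375e+00 -2.5000e-03 -8.5880e-01] t 12.35 F [-0.8  0.6 -1.3] op 0.0635
[[76,-18.2,-1.1,1.9,-0.0001,-0.0005,-0.157],[76,-17.8,-4.0,1.9,-0.0001,-0.0005,-0.157],[76,-16.9,-6.7,1.9,-0.0001,-0.0005,-0.157],[76,-15.7,-9.3,1.9,-0.0001,-0.0005,-0.157],[76,-14.0,-11.6,1.9,-0.0001,-0.0005,-0.157],[76,-12.1,-13.7,1.9,-0.0001,-0.0005,-0.157],[76,-9.8,-15.4,1.9,-0.0001,-0.0005,-0.157],[76,-7.3,-16.7,1.9,-0.0001,-0.0005,-0.157],[76,-4.5,-17.6,1.9,-0.0001,-0.0005,-0.157],[76,-1.7,-18.1,1.9,-0.0001,-0.0005,-0.157]]
```

Emit:
{"op": "move_arm", "data": {"increments": [[76,-18,-1,2,0,0,-0.157],[76,-18,-4,2,0,0,-0.157],[76,-17,-7,2,0,0,-0.157],[76,-16,-9,2,0,0,-0.157],[76,-14,-12,2,0,0,-0.157],[76,-12,-14,2,0,0,-0.157],[76,-10,-15,2,0,0,-0.157],[76,-7,-17,2,0,0,-0.157],[76,-4,-16,0,0,0,-0.157],[76,-1,-14,0,0,0,-0.14],[76,0,0,0,0,0,0],[76,0,0,0,0,0,0]]}}

```text
time: 13.85
tool_pos: [0.4881, 0.2221, 0.1396]
tool_rot: [-3.134, 0.013, 0.741]
contact_force: [0.6, -1.5, 0.6]
opening: 0.076
```

```bash
python3 - <<'E'
from cell import robot
from h import *
pp=np.load("press.npy"); w=press2w(pp,[-.107,.0105,.10])[0]
plan(robot,w,pp[2]+np.pi/2,76,2)
c=snap(robot,"wrist","w8")
E
```

```text
pos [0.4881 0.2221 0.1396] rot [-3.134   0.0135  0.7407] t 13.85 F [ 0.6 -1.5  0.6] op 0.076
[[76,4.8,1.8,19.7,-0.0037,0.0068,0.0145],[76,4.7,1.7,19.8,-0.0037,0.0068,0.0145]]
```

View pics/w8.png

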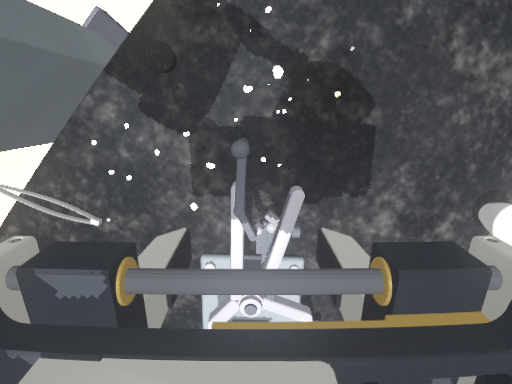

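```bash
python3 - <<'E'
from cell import robot
from h import *
c=robot.read_camera("wrist"); c["T"]=np.load("w3T.npy"); pp=np.load("press.npy")
for u,v in [(445,80),(490,80),(470,95),(455,180),(460,220),(400,195)]:
    for z in (.04,.06):
        w=onz(c,(70+u/4-.4,30+v/4-.4),z); d=w[:2]-pp[:2]; t=pp[2]
        print(u,v,z,((np.array([[np.cos(t),np.sin(t)],[-np.sin(t),np.cos(t)]])@d)*1000).round(1))
E
```

```text
445 80 0.04 [-82.4  42.7]
445 80 0.06 [-77.4  39.7]
490 80 0.04 [-70.1  42.1]
490 80 0.06 [-65.9  39.1]
470 95 0.04 [-75.9  38.6]
470 95 0.06 [-71.4  35.8]
455 180 0.04 [-82.1  17.1]
455 180 0.06 [-77.2  15.6]
460 220 0.04 [-81.7   6.5]
460 220 0.06 [-76.8   5.6]
400 195 0.04 [-97.9  13.9]
400 195 0.06 [-92.1  12.6]
```

Emit:
{"op": "move_arm", "data": {"increments": [[76,4.5,0.5,18,-0.004,0.007,0.0145],[76,4.5,0.5,18,-0.004,0.007,0.0145],[76,0,0,0,0,0,0],[76,0,0,0,0,0,0]]}}

```text
time: 14.45
tool_pos: [0.4971, 0.2258, 0.1036]
tool_rot: [3.14, -0.002, 0.705]
contact_force: [0.1, -0.4, -0.7]
opening: 0.0757
```

```bash
cat >> h.py <<'E'
def inpress(o):
    pp=np.load("press.npy"); d=np.array(o["tool_pos"]); t=pp[2]; r=np.array([[np.cos(t),np.sin(t)],[-np.sin(t),np.cos(t)]])
    print("press xyz",np.append(r@(d[:2]-pp[:2]),d[2]).round(4),"Fpress",(r@np.array(o["contact_force"])[:2]).round(1),"rot",np.round(o["tool_rot"],3),"op",round(o["opening"],4),"t",o["time"])
E
python3 - <<'E'
from cell import robot
from h import *
pp=np.load("press.npy"); w=press2w(pp,[-.109,.0105,.043])[0]
inpress(robot.observe())
plan(robot,w,pp[2]+np.pi/2,76,2)
E
```

```text
press xyz [-0.1069  0.0105  0.1036] Fpress [ 0.3 -0.2] rot [ 3.14e+00 -2.00e-03  7.05e-01] op 0.0757 t 14.45
pos [0.4971 0.2258 0.1036] rot [ 3.1399e+00 -2.5000e-03  7.0470e-01] t 14.45 F [ 0.1 -0.4 -0.7] op 0.0757
[[76,-0.1,-1.1,30.3,0.0009,-0.0012,-0.0035],[76,-0.1,-1.1,30.3,0.0009,-0.0012,-0.0035]]
```

Emit:
{"op": "move_arm", "data": {"increments": [[76,0,-1,30,0.001,-0.001,-0.003],[76,0,-1,27,0.001,-0.001,-0.003],[76,0,0,0,0,0,0],[76,0,0,0,0,0,0]], "newtons": 20}}

```text
time: 14.95
tool_pos: [0.499, 0.2275, 0.0497]
tool_rot: [3.139, -0.007, 0.709]
contact_force: [0.2, -0.0, -0.4]
opening: 0.0758
```

```bash
python3 - <<'E'
from cell import robot
from h import *
inpress(robot.observe())
c=snap(robot,"wrist","w9")
E
```

```text
press xyz [-0.107   0.0131  0.0497] Fpress [0.2 0.1] rot [ 3.139 -0.007  0.709] op 0.0758 t 14.95
```

View pics/w9.png

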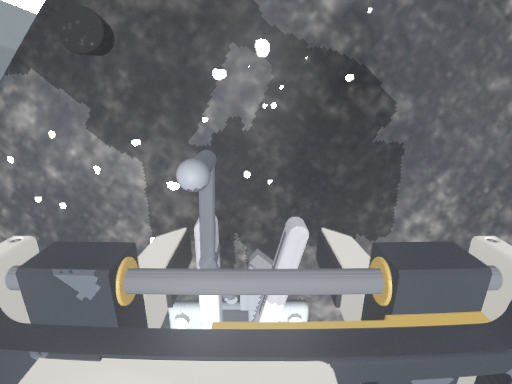

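Emit:
{"op": "move_arm", "data": {"increments": [[70,-2,-2,4,0,-0.005,0.002],[66,-2,0,3,0,-0.003,0],[63,0,0,0,0,0,0],[63,0,0,0,0,0,0]]}}

```text
time: 15.5
tool_pos: [0.4969, 0.2278, 0.0447]
tool_rot: [3.137, -0.006, 0.707]
contact_force: [0.9, -1.0, -1.1]
opening: 0.0631
```

```bash
python3 - <<'E'
from cell import robot
from h import *
inpress(robot.observe())
E
```

```text
press xyz [-0.1085  0.0116  0.0447] Fpress [1.4 0. ] rot [ 3.137 -0.006  0.707] op 0.0631 t 15.5
```

Emit:
{"op": "move_arm", "data": {"increments": [[60,-1.5,0,0,0,0,0],[58,-1,0,0,0,0,0],[56,-1,0,0,0,0,0],[54,-1,0,0,0,0,0]]}}

```text
time: 16.0
tool_pos: [0.4966, 0.2276, 0.0449]
tool_rot: [3.135, -0.015, 0.708]
contact_force: [5.8, 5.7, -4.4]
opening: 0.062
```

```bash
python3 - <<'E'
from cell import robot
from h import *
inpress(robot.observe())
E
```

```text
press xyz [-0.1086  0.0113  0.0449] Fpress [-0.5  8.1] rot [ 3.135 -0.015  0.708] op 0.062 t 16.0
```

Emit:
{"op": "move_arm", "data": {"increments": [[54,0,0,0,0,0,0],[54,0,0,0,0,0,0]], "newtons": 24}}

```text
time: 16.25
tool_pos: [0.4965, 0.2276, 0.0449]
tool_rot: [3.135, -0.014, 0.709]
contact_force: [3.0, 2.5, -0.9]
opening: 0.0621
```

```bash
python3 - <<'E'
from cell import robot
from h import *
inpress(robot.observe())
c=snap(robot,"wrist","w10")
E
```

```text
press xyz [-0.1086  0.0112  0.0449] Fpress [0.1 3.9] rot [ 3.135 -0.014  0.709] op 0.0621 t 16.25
```

View pics/w10.png

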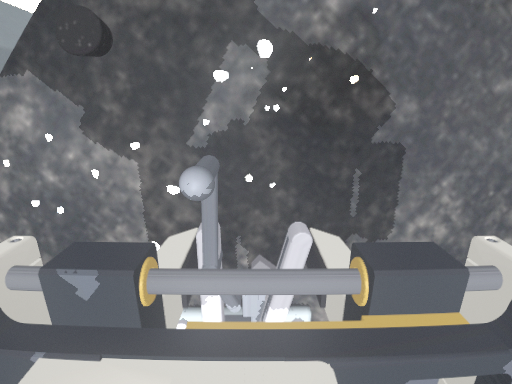

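Emit:
{"op": "move_arm", "data": {"increments": [[35,0,0,0,0,0,0],[35,0,0,0,0,0,0]], "newtons": 26}}

```text
time: 16.55
tool_pos: [0.4965, 0.2275, 0.0449]
tool_rot: [3.135, -0.014, 0.709]
contact_force: [3.0, 2.9, -0.7]
opening: 0.0617
```

```bash
python3 - <<'E'
from cell import robot
from h import *
inpress(robot.observe())
E
```

```text
press xyz [-0.1086  0.0112  0.0449] Fpress [-0.2  4.2] rot [ 3.135 -0.014  0.709] op 0.0617 t 16.55
```

Emit:
{"op": "move_arm", "data": {"increments": [[60,-2,0,0,0,0,0],[60,-2,0,0,0,0,0]], "newtons": 26}}

```text
time: 16.8
tool_pos: [0.4946, 0.2256, 0.0452]
tool_rot: [3.135, -0.018, 0.708]
contact_force: [5.8, 8.7, -3.5]
opening: 0.06
```

```bash
python3 - <<'E'
from cell import robot
from h import *
inpress(robot.observe())
E
```

```text
press xyz [-0.1084  0.0085  0.0452] Fpress [-2.8 10.1] rot [ 3.135 -0.018  0.708] op 0.06 t 16.8
```

Emit:
{"op": "move_arm", "data": {"increments": [[60,-2,0,0,0,-0.004,0],[60,-2,0,0,0,-0.004,0],[60,-2,0,0,0,-0.004,0]]}}

```text
time: 17.18
tool_pos: [0.4944, 0.2248, 0.0461]
tool_rot: [3.133, -0.019, 0.705]
contact_force: [5.5, 6.6, -5.2]
opening: 0.0603
```

```bash
python3 - <<'E'
from cell import robot
from h import *
inpress(robot.observe())
E
```

```text
press xyz [-0.1079  0.0078  0.0461] Fpress [-1.4  8.4] rot [ 3.133 -0.019  0.705] op 0.0603 t 17.175
```

Emit:
{"op": "move_arm", "data": {"increments": [[60,-3.5,0,1,0,-0.004,0],[60,-3.5,0,1,0,-0.004,0]]}}

```text
time: 17.42
tool_pos: [0.494, 0.2245, 0.0458]
tool_rot: [3.131, -0.027, 0.703]
contact_force: [6.5, 11.7, -2.0]
opening: 0.0599
```

```bash
python3 - <<'E'
from cell import robot
from h import *
inpress(robot.observe())
E
```

```text
press xyz [-0.1079  0.0073  0.0458] Fpress [-4.7 12.6] rot [ 3.131 -0.027  0.703] op 0.0599 t 17.425
```

Emit:
{"op": "move_arm", "data": {"increments": [[50,-1,0,0,0,-0.006,0],[50,-1,0,0,0,-0.006,0],[50,-1,0,0,0,-0.006,0]], "newtons": 33}}

```text
time: 17.8
tool_pos: [0.4923, 0.2232, 0.0459]
tool_rot: [3.131, -0.011, 0.702]
contact_force: [2.9, 5.3, 1.2]
opening: 0.0502
```

```bash
python3 - <<'E'
from cell import robot
from h import *
inpress(robot.observe())
E
```

```text
press xyz [-0.1081  0.0052  0.0459] Fpress [-2.2  5.7] rot [ 3.131 -0.011  0.702] op 0.0502 t 17.8
```

Emit:
{"op": "move_arm", "data": {"increments": [[48,-1,0,0,0,-0.004,0],[46,-1,0,0,0,-0.003,0]], "newtons": 31}}

```text
time: 18.05
tool_pos: [0.4908, 0.2221, 0.0458]
tool_rot: [3.131, -0.004, 0.702]
contact_force: [1.7, 2.5, -1.7]
opening: 0.0464
```

```bash
python3 - <<'E'
from cell import robot
from h import *
inpress(robot.observe())
E
```

```text
press xyz [-0.1082  0.0033  0.0458] Fpress [-0.7  2.9] rot [ 3.131 -0.004  0.702] op 0.0464 t 18.05
```

Emit:
{"op": "move_arm", "data": {"increments": [[44,-1,0,0,0,0,0],[42,-1,0,0,0,0,0]], "newtons": 30}}

```text
time: 18.3
tool_pos: [0.4888, 0.2204, 0.0458]
tool_rot: [3.131, -0.003, 0.702]
contact_force: [-0.1, 0.7, -0.4]
opening: 0.0426
```

```bash
python3 - <<'E'
from cell import robot
from h import *
inpress(robot.observe())
E
```

```text
press xyz [-0.1082  0.0007  0.0458] Fpress [-0.6  0.4] rot [ 3.131e+00 -3.000e-03  7.020e-01] op 0.0426 t 18.3
```

Emit:
{"op": "move_arm", "data": {"increments": [[40.5,0,0,0,0,0,0],[39,-0.5,0,0,0,0,0],[39,0,0,0,0,0,0]], "newtons": 24}}

```text
time: 18.68
tool_pos: [0.4883, 0.2199, 0.0458]
tool_rot: [3.131, -0.003, 0.702]
contact_force: [0.4, 0.4, -0.7]
opening: 0.0397
```

```bash
python3 - <<'E'
from cell import robot
from h import *
inpress(robot.observe()); c=snap(robot,"wrist","w11")
E
```

```text
press xyz [-0.1082 -0.      0.0458] Fpress [0.  0.6] rot [ 3.131e+00 -3.000e-03  7.020e-01] op 0.0397 t 18.675
```

View pics/w11.png

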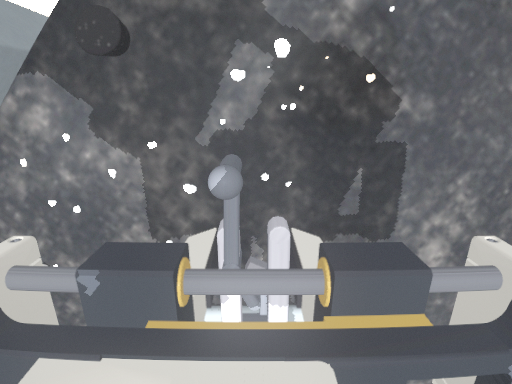

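Emit:
{"op": "move_arm", "data": {"increments": [[37,0,0,0,0,0,0],[36,0,0,0,0,0,0],[36,0,0,0,0,0,0]], "newtons": 26}}

```text
time: 19.1
tool_pos: [0.4882, 0.2199, 0.0458]
tool_rot: [3.131, -0.003, 0.703]
contact_force: [0.6, 1.6, -1.2]
opening: 0.0394
```

```bash
python3 - <<'E'
from cell import robot
from h import *
inpress(robot.observe())
E
```

```text
press xyz [-0.1082 -0.      0.0458] Fpress [-0.8  1.5] rot [ 3.131e+00 -3.000e-03  7.030e-01] op 0.0394 t 19.1
```

Emit:
{"op": "move_arm", "data": {"increments": [[43,0,0,0,0,0,0],[46,0,0,0,0,0,0],[50,0,0,0,0,0,0],[50,0,0,0,0,0,0]]}}

```text
time: 19.6
tool_pos: [0.488, 0.2195, 0.0459]
tool_rot: [3.131, -0.002, 0.701]
contact_force: [-0.3, 0.9, 0.5]
opening: 0.0497
```

```bash
python3 - <<'E'
from cell import robot
from h import *
inpress(robot.observe()); c=snap(robot,"wrist","w12")
E
```

```text
press xyz [-0.108  -0.0005  0.0459] Fpress [-0.8  0.3] rot [ 3.131e+00 -2.000e-03  7.010e-01] op 0.0497 t 19.6
```

View pics/w12.png

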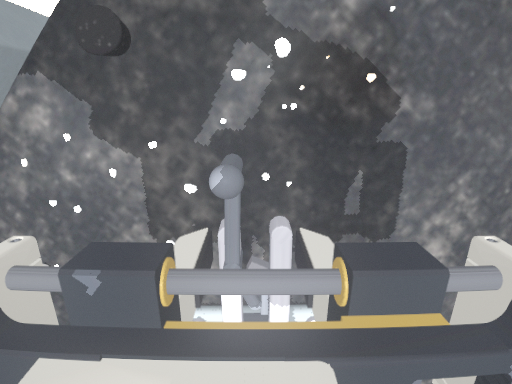

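Emit:
{"op": "move_arm", "data": {"increments": [[58,0,0,-10,0,0,0],[58,0,0,-30,0,0,0],[58,0,0,-40,0,0,0],[58,0,-10,-30,0,0,0],[40,0,0,0,0,0,0],[40,0,0,0,0,0,0]]}}

```text
time: 20.4
tool_pos: [0.4804, 0.2278, 0.1611]
tool_rot: [3.131, -0.003, 0.701]
contact_force: [-0.4, 0.1, 0.0]
opening: 0.0431
```

```bash
python3 - <<'E'
from cell import robot
from h import *
inpress(robot.observe()); c=snap(robot,"wrist","w13")
c=snap(robot,"top","t13"); a=c["img"][:,:,::-1]; cv2.imwrite("pics/t13c.png",cv2.resize(a[150:250,190:310],None,fx=6,fy=6,interpolation=cv2.INTER_CUBIC))
pp=np.load("press.npy"); w=press2w(pp,[-.162,-.010,.12])[0]
plan(robot,w,pp[2]+np.pi/2,40,2)
E
```

```text
press xyz [-0.1193 -0.0008  0.1611] Fpress [-0.3 -0.2] rot [ 3.131e+00 -3.000e-03  7.010e-01] op 0.0431 t 20.4
pos [0.4804 0.2277 0.1607] rot [ 3.1315e+00 -2.0000e-03  7.0070e-01] t 20.5 F [0.4 0.3 0.3] op 0.0406
[[40,-4.8,-21.5,20.1,0.005,-0.001,-0.0055],[40,-4.7,-21.5,20.2,0.005,-0.001,-0.0055]]
```

View pics/w13.png

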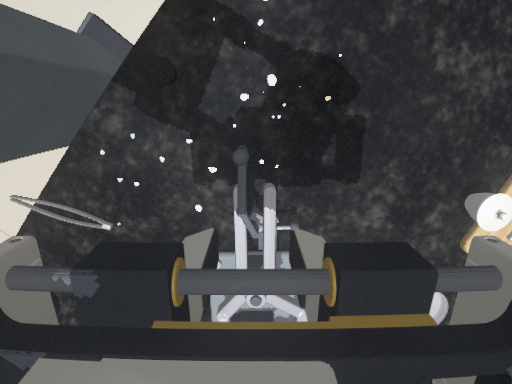

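View pics/t13c.png

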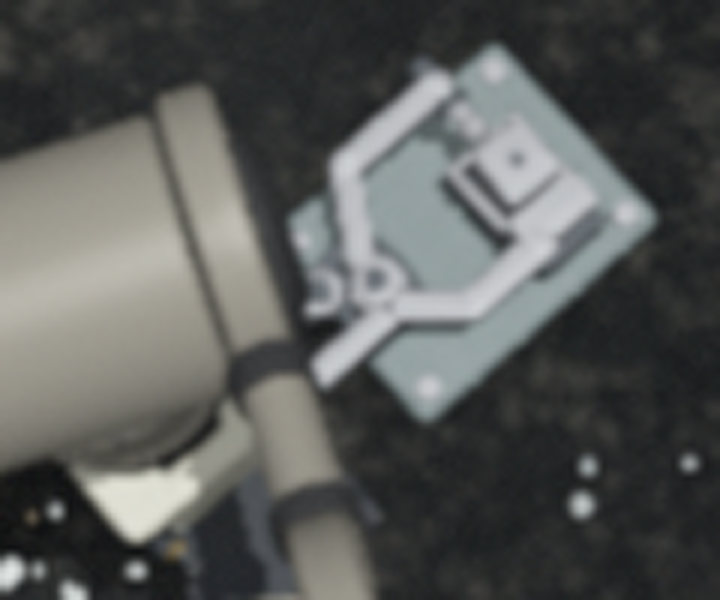

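Emit:
{"op": "move_arm", "data": {"increments": [[32,-5,-21,16,0.005,0,-0.005],[32,-4,-20,16,0.005,0,-0.005],[32,0,0,0,0,0,0],[32,0,0,0,0,0,0]]}}

```text
time: 21.0
tool_pos: [0.4464, 0.252, 0.1247]
tool_rot: [-3.14, 0.003, 0.709]
contact_force: [-0.2, -0.2, -0.0]
opening: 0.0319
```

```bash
python3 - <<'E'
from cell import robot
from h import *
inpress(robot.observe()); c=snap(robot,"wrist","w14")
pp=np.load("press.npy"); w=press2w(pp,[-.162,-.010,.079])[0]
plan(robot,w,pp[2]+np.pi/2,32,2)
E
```

```text
press xyz [-0.1598 -0.0108  0.1247] Fpress [ 0.  -0.3] rot [-3.14e+00  3.00e-03  7.09e-01] op 0.0319 t 21.0
pos [0.4463 0.2519 0.1247] rot [-3.1402  0.0033  0.7093] t 21.05 F [-0.2  0.  -0.2] op 0.0321
[[32,0.5,-1.1,22.8,-0.0007,0.0017,-0.0012],[32,0.5,-1.1,22.8,-0.0007,0.0017,-0.0012]]
```

View pics/w14.png

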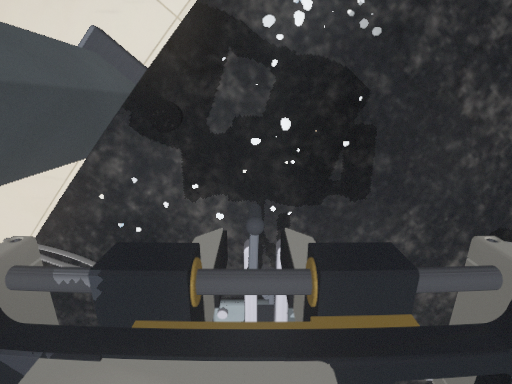

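Emit:
{"op": "move_arm", "data": {"increments": [[32,0.5,-1,22,0,0.002,-0.001],[32,0.5,-1,20,0,0.002,-0.001],[32,0,0,0,0,0,0],[32,0,0,0,0,0,0]]}}

```text
time: 21.55
tool_pos: [0.4497, 0.2532, 0.0843]
tool_rot: [3.141, -0.006, 0.709]
contact_force: [0.3, -0.2, -0.5]
opening: 0.0318
```

```bash
python3 - <<'E'
from cell import robot
from h import *
inpress(robot.observe()); c=snap(robot,"wrist","w15")
E
```

```text
press xyz [-0.1586 -0.0075  0.0843] Fpress [0.3 0.1] rot [ 3.141 -0.006  0.709] op 0.0318 t 21.55
```

View pics/w15.png

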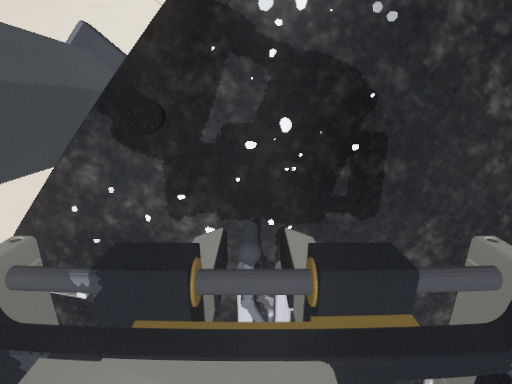

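Emit:
{"op": "move_arm", "data": {"increments": [[32,-5,-1,3,0,-0.003,0],[32,-4,-1,2,0,-0.003,0],[32,0,0,0,0,0,0],[32,-3,0,0,0,0,0],[32,-3,0,0,0,0,0]]}}

```text
time: 22.22
tool_pos: [0.4374, 0.2451, 0.0807]
tool_rot: [3.139, -0.003, 0.709]
contact_force: [1.2, 2.6, -1.3]
opening: 0.0321
```

```bash
python3 - <<'E'
from cell import robot
from h import *
inpress(robot.observe())
E
```

```text
press xyz [-0.1605 -0.0221  0.0807] Fpress [-1.1  2.6] rot [ 3.139e+00 -3.000e-03  7.090e-01] op 0.0321 t 22.225
```

Emit:
{"op": "move_arm", "data": {"increments": [[32,-3,0,0,0,0,0],[32,-3,0,0,0,0,0],[32,-3,0.5,0,0,0,0]]}}

```text
time: 22.6
tool_pos: [0.4308, 0.2394, 0.0808]
tool_rot: [3.14, -0.005, 0.709]
contact_force: [0.0, 4.6, -0.2]
opening: 0.0322
```

```bash
python3 - <<'E'
from cell import robot
from h import *
inpress(robot.observe())
E
```

```text
press xyz [-0.1605 -0.0308  0.0808] Fpress [-3.4  3. ] rot [ 3.14  -0.005  0.709] op 0.0322 t 22.6
```

Emit:
{"op": "move_arm", "data": {"increments": [[32,-3,0.5,0,0,0,0],[32,-3,0.5,0,0,0,0],[32,-3,1,0,0,0,0]]}}

```text
time: 22.98
tool_pos: [0.4278, 0.2349, 0.0814]
tool_rot: [3.14, -0.015, 0.708]
contact_force: [2.1, 4.6, -1.1]
opening: 0.0318
```

```bash
python3 - <<'E'
from cell import robot
from h import *
inpress(robot.observe()); c=snap(robot,"wrist","w16")
c=snap(robot,"scene","s16"); a=c["img"][:,:,::-1]; cv2.imwrite("pics/s16c.png",cv2.resize(a[140:240,170:310],None,fx=5,fy=5,interpolation=cv2.INTER_CUBIC))
E
```

```text
press xyz [-0.1591 -0.036   0.0814] Fpress [-2.1  4.6] rot [ 3.14  -0.015  0.708] op 0.0318 t 22.975
```

View pics/w16.png

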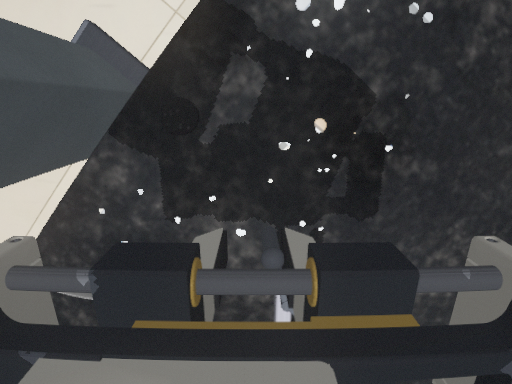

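View pics/s16c.png

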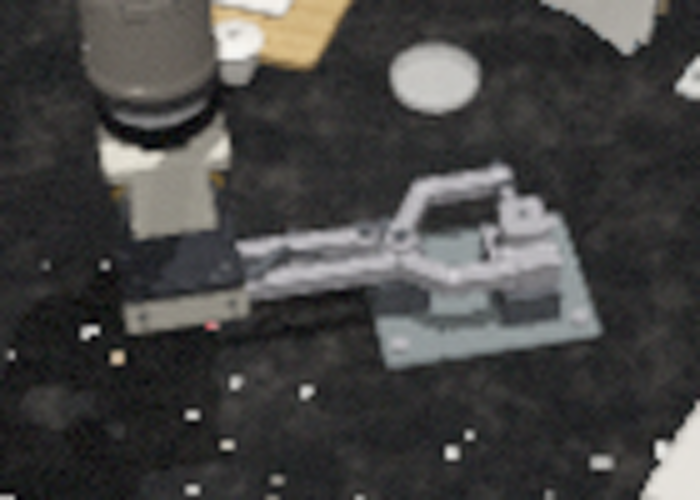

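Emit:
{"op": "move_arm", "data": {"increments": [[32,-3.5,1,0,0,-0.003,0],[32,-3.5,1,0,0,-0.003,0]]}}

```text
time: 23.32
tool_pos: [0.4247, 0.2296, 0.0819]
tool_rot: [3.14, -0.013, 0.708]
contact_force: [2.4, 5.6, -1.1]
opening: 0.0324
```

```bash
python3 - <<'E'
from cell import robot
from h import *
inpress(robot.observe())
c=snap(robot,"scene","s17"); a=c["img"][:,:,::-1]; cv2.imwrite("pics/s17c.png",cv2.resize(a[140:240,170:310],None,fx=5,fy=5,interpolation=cv2.INTER_CUBIC))
E
```

```text
press xyz [-0.1571 -0.0419  0.0819] Fpress [-2.7  5.5] rot [ 3.14  -0.013  0.708] op 0.0324 t 23.325
```

View pics/s17c.png

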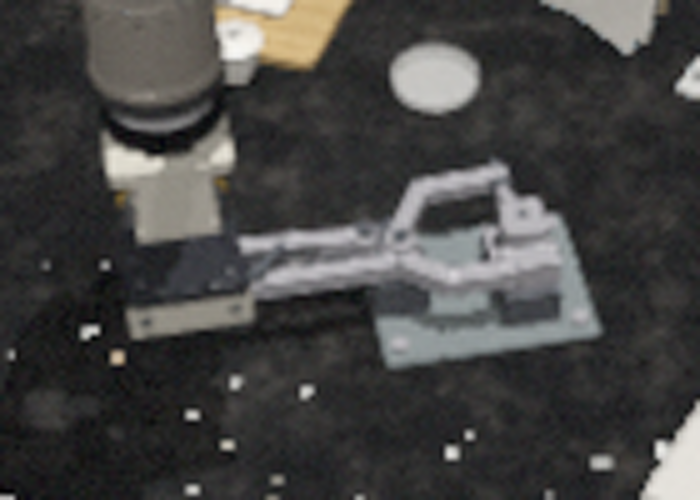

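Emit:
{"op": "move_arm", "data": {"increments": [[32,-3.5,1,0,0,-0.003,0],[32,-3.5,1,0,0,-0.003,0]]}}

```text
time: 23.62
tool_pos: [0.4211, 0.2237, 0.0821]
tool_rot: [3.14, -0.008, 0.708]
contact_force: [2.4, 5.6, -2.8]
opening: 0.0319
```

```bash
python3 - <<'E'
from cell import robot
from h import *
inpress(robot.observe())
c=snap(robot,"scene","s18"); a=c["img"][:,:,::-1]; cv2.imwrite("pics/s18c.png",cv2.resize(a[140:240,170:310],None,fx=5,fy=5,interpolation=cv2.INTER_CUBIC))
E
```

```text
press xyz [-0.1549 -0.0484  0.0821] Fpress [-2.7  5.5] rot [ 3.14  -0.008  0.708] op 0.0319 t 23.625
```

View pics/s18c.png

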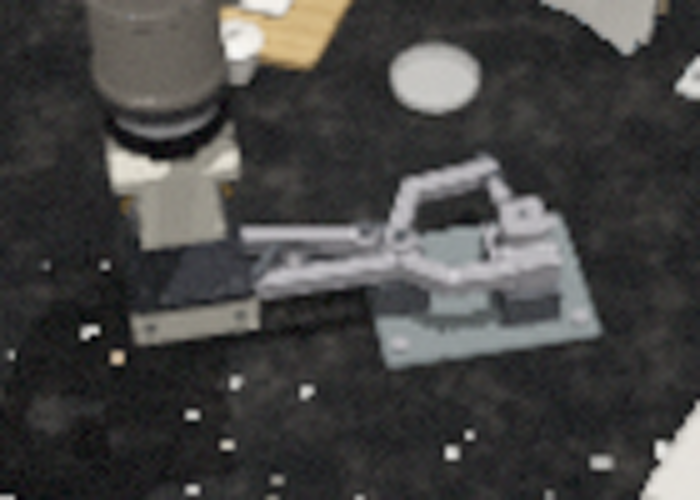

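Emit:
{"op": "move_arm", "data": {"increments": [[32,-2,0.5,0,0,0,0],[32,-2,0.5,0,0,0,0]]}}

```text
time: 23.92
tool_pos: [0.4198, 0.2207, 0.0822]
tool_rot: [3.139, -0.011, 0.707]
contact_force: [2.6, 6.0, -3.3]
opening: 0.032
```

```bash
python3 - <<'E'
from cell import robot
from h import *
inpress(robot.observe())
c=snap(robot,"scene","s19"); a=c["img"][:,:,::-1]; b=cv2.imread("pics/scene0.png"); f=lambda a:cv2.resize(a[145:215,190:310],None,fx=6,fy=4 if 0 else 6,interpolation=cv2.INTER_CUBIC)[:,:]
cv2.imwrite("pics/s19c.png",cv2.resize(np.vstack([f(b),f(a)]),None,fx=.7,fy=.7))
E
```

```text
press xyz [-0.1535 -0.0514  0.0822] Fpress [-2.8  5.9] rot [ 3.139 -0.011  0.707] op 0.032 t 23.925
```

View pics/s19c.png

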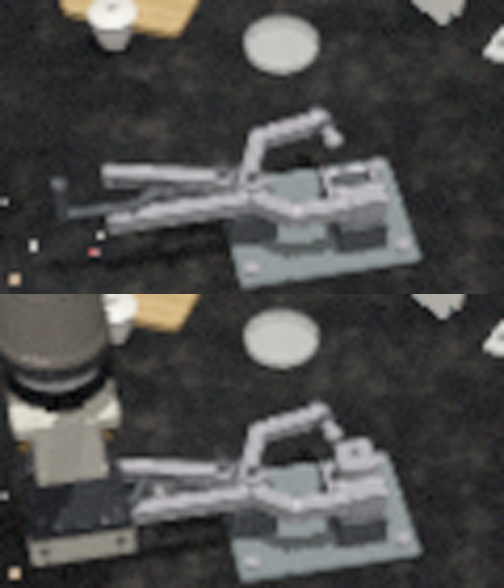

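Emit:
{"op": "move_arm", "data": {"increments": [[32,8,-1.5,0,0,0,0],[32,8,-1.5,0,0,0,0],[32,8,-1,0,0,0,0],[32,8,-1,0,0,0,0],[32,7,0,0,0,0,0],[32,0,0,0,0,0,0],[32,0,0,0,0,0,0]]}}

```text
time: 24.85
tool_pos: [0.447, 0.2502, 0.0822]
tool_rot: [3.138, -0.008, 0.708]
contact_force: [0.6, -0.4, -0.4]
opening: 0.0321
```

```bash
python3 - <<'E'
from cell import robot
from h import *
inpress(robot.observe()); c=snap(robot,"wrist","w20")
E
```

```text
press xyz [-0.1581 -0.0115  0.0822] Fpress [0.6 0.2] rot [ 3.138 -0.008  0.708] op 0.0321 t 24.85
```

View pics/w20.png

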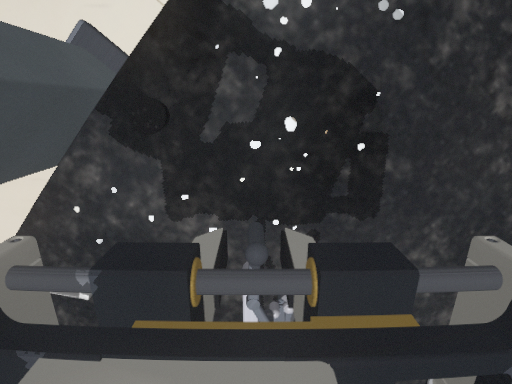

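Ball at (257,253) sits free between the fingers. Next I'll lift straight up and move back for a check.

Emit:
{"op": "move_arm", "data": {"increments": [[32,0,0,-25,0,0,0],[32,0,0,-40,0,0,0],[32,0,0,-50,0,0,0],[32,0,-30,-40,0,0,0],[32,-40,-30,0,0,0,0],[32,-40,-20,0,0,0,0],[32,0,0,0,0,0,0],[32,0,0,0,0,0,0]]}}

```text
time: 25.9
tool_pos: [0.3288, 0.2575, 0.2417]
tool_rot: [3.14, -0.006, 0.706]
contact_force: [-0.4, -0.2, 0.2]
opening: 0.0321
```

```bash
python3 - <<'E'
from cell import robot
from h import *
inpress(robot.observe())
c=snap(robot,"scene","s21"); a=c["img"][:,:,::-1]; cv2.imwrite("pics/s21c.png",cv2.resize(a[140:240,170:310],None,fx=5,fy=5,interpolation=cv2.INTER_CUBIC))
c=snap(robot,"top","t21"); a=c["img"][:,:,::-1]; cv2.imwrite("pics/t21c.png",cv2.resize(a[90:310,100:400],None,fx=2.66,fy=2.66,interpolation=cv2.INTER_CUBIC));cv2.imwrite("pics/t21d.png",cv2.resize(a[150:250,190:310],None,fx=6,fy=6,interpolation=cv2.INTER_CUBIC))
E
```

```text
press xyz [-0.2408 -0.0962  0.2417] Fpress [-0.1 -0.4] rot [ 3.14  -0.006  0.706] op 0.0321 t 25.9
```

View pics/s21c.png

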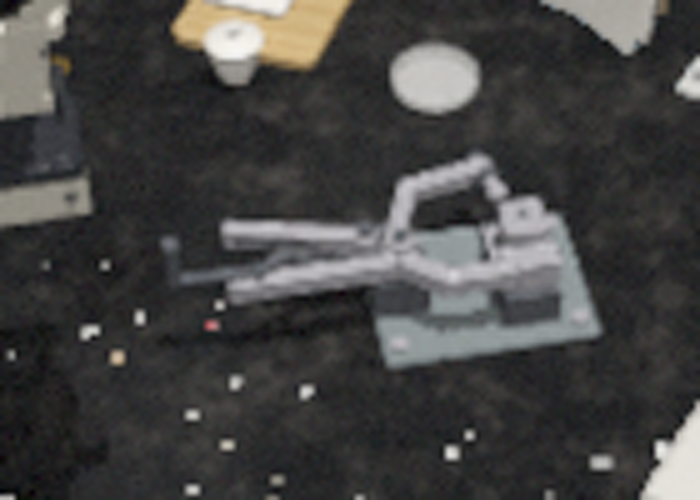

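View pics/t21d.png

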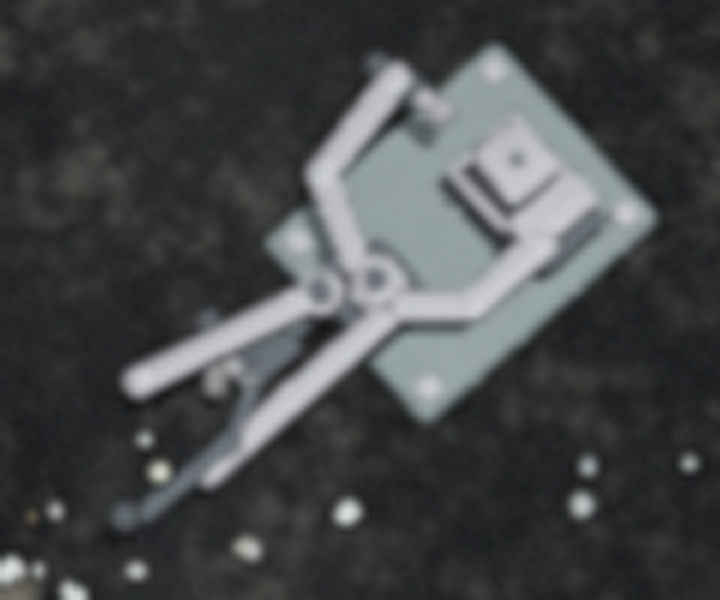

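View pics/t21c.png

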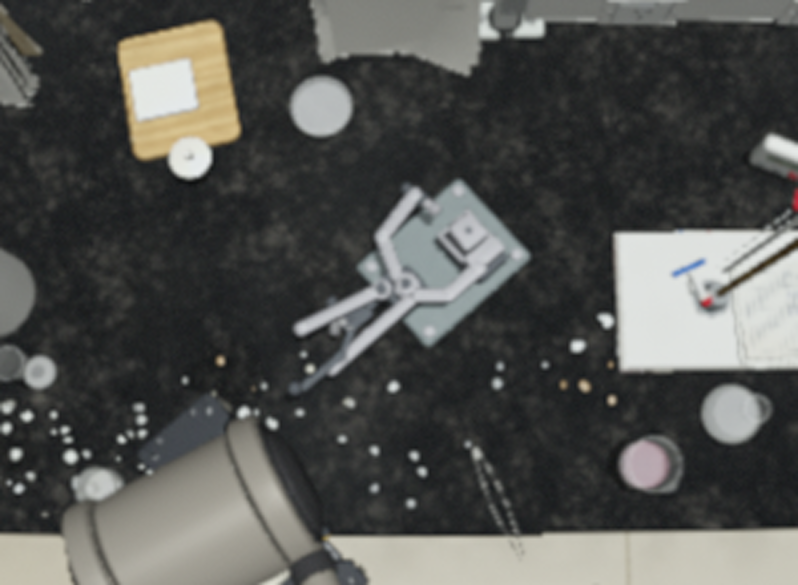

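```bash
python3 - <<'E'
from cell import robot
o=robot.observe(); print(o["qvel"].round(3),o["contact_force"]); print(robot.hand_in())
E
```

```text
[-0.004  0.01  -0.004 -0.002 -0.002  0.001] [-0.07727657 -0.20046404  0.78081711]
the job is handed in; nothing more can be done
None
```

The job is done and handed in at about 26 s. The pressed die stands upright in the nest, the pliers have sprung open, and the release lever is back at rest.

- **Die:** I set it in the nest with its plunger towards the moving jaw. One press on the nest floor while seating it read 33 N.
- **Squeeze:** I closed the handle until the force dropped at dead centre, then on to the stop at 39.4 mm outside width. It stayed locked when the fingers came off. Pushing with the arm alone did not move the handle far enough, so I closed the gripper over both handles. The grip was set to 33 N at most, and to 26 N at the stop.
- **Release:** I pulled the lever post with about 6 N at most until the handle sprang open, and eased it back without reaching its stop.
- **Last checks:** The final scene and top pictures show the handle open, the die seated, and the crucible, dish, weighing bottle and beaker where they were. I could not compare the black stopper, which hardly shows against the dark worktop. The robot touches nothing.
- **Plunger:** No plunger shows in the last top view, but I did not take a close-up to measure how far it is pressed in.

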